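# Clamp plate onto the dowel pins of a sample cell

### The job

Close up the sample fixture: first slide its flat cover fully shut over the sample well. Then pick up the loose clamp plate by its handle, slide it level under the fixture's bridge until it drops over the two locating pins hidden there, and press it fully home against the springy seal strips. Finish while still holding the plate by its handle and pressing it down - do not let go - and leave the other things on the bench where they are.

Things in the scene. Friction and masses are not known exactly. Their poses are not given: they have to be found in the camera images.
- fixture: Aluminium clamping fixture fixed to the bench; origin at its underside, x to the far (bridge) end, y to the side where the cover opens. Block x -82..72, y -58..58 mm, deck 16 mm high; a wing (x -61..21) carries the open cover out to y 128. Sample well with a clear dish: 66 x 66 mm, centred at x -20, y 0. Stop pad at x -81..-71 and pin shelf at x 32..70 are hard steel, 22 mm high.
- bridge (a point): Centre of the top of the dark steel bridge across the fixture's far end: fixture x 52, y 0, z 56 mm. Roof 28 mm in x, 120 mm in y, 6 mm thick (underside z 50), screw heads to z 59. Posts at y -60..-50 and 50..60; open to front and back. The plate goes in from the front, towards fixture +x.
- pins (a point): Midway between the tips of two upright steel dowel pins under the bridge roof: fixture x 46, y 0, z 32 mm. Pins at fixture y -26 and +26, 8 mm diameter, 10 mm tall from the shelf at z 22, the last 4 mm coned to 4 mm. A screw head on the roof lies directly above each pin.
- home (a point): Where the plate's origin is when it is fully home: fixture x -9, y 0, z 22 mm, the plate's axes parallel to the fixture's. On the pins but resting on the free seal strips the plate's underside is at z 26; riding on the pin tips, at z 32.
- cover (a joint): Flat steel sliding cover of the well, 72 x 96 x 4 mm, top at fixture z 21 mm. 0 = fully shut (against its stop), up to 0.075 m = open; opens towards fixture +y. Stays where it is left; slides with about 1.2 N.
- cover_tab (a point): Centre of the top of the cover's upright black grip tab: 32 mm in fixture x, 10 mm thick in fixture y, 30 mm high, top at z 51, foot on the cover at z 21 mm. It moves with the cover; at shut it is at fixture x -20, y +54.
- seal (a joint): Travel, straight down, of two black rubber seal strips moving together (fixture x -70..-62 and 22..30, y -38..38 mm). 0 = free, tops at fixture z 26; 0.004 m = fully pressed, z 22, level with stop pad and shelf. Spring: 5 N to start, 10 N at full travel; it lifts the plate again if let go.
- clamp_plate: Loose aluminium clamp plate, 138 (x) x 84 (y) x 8 mm, about 0.25 kg, lying flat on the bench; origin at the centre of its underside, z up. Two through holes of 11 mm diameter at x +55, y -26 and +26 mm. Upright black fin handle centred at x -26, y 0: 18 mm thick in x, 44 mm wide in y, from z 8 to 53 mm. The end with the holes goes in under the bridge.
- holes (a point): Point midway between the two holes at the underside of the plate: plate x +55, y 0, z 0 mm.
- handle_top (a point): Centre of the top of the plate's handle: plate x -26, y 0, z +53 mm.
- jar: Bystander: round sample jar with a blue cap, 60 mm diameter, 74 mm high, at the back of the bench; origin under its centre.
- beaker: Bystander: clear beaker, 67 mm wide, 63 mm high; origin under its centre.
- tape: Bystander: roll of tape lying flat, 90 mm diameter, 18 mm high; origin under its centre.
- timer: Bystander: small white timer, 52 x 60 x 19 mm; origin under its centre.
- brass_weight: Bystander: brass knob weight, 25 mm diameter, 44 mm high; origin under its centre.
- scoop: Bystander: scoop, 117 x 36 x 20 mm, lying; origin under its centre.
- marker: Bystander: marker pen, 132 x 16 x 16 mm, lying; origin under its centre.
Mind the look-alikes: they are no part of the job. There is more than one size of the clamp_plate; the job needs the larger.

How it is judged:
By the outcome, as a careful person would: the job done as asked, in the order asked, and still so for the second after the job is handed in, while the arm keeps its last pose, push and grip.
It also fails if it takes over 51 s, if anything falls off the work surface, if the arm or the gripper's body presses on something with over 40 N, if the wrist force passes 120 N, or if a joint passes its speed limit or range.

### The arm

A 7-joint arm with a two-finger parallel gripper is mounted at the origin on a cart in front of the work surface, level with it; the furniture and walls round the work are solid. World frame = base frame: x ahead of the robot, y to its left, z up, the work surface at z = 0. Lengths are in m, angles in rad, forces in N, time in s.
With the tool pointing down it reaches from about 0.4 to 0.85 m from the base axis. Payload 10.4 kg.
Tool frame: the origin (TCP) lies between the finger pads; the fingertips stand 19 mm ahead of it and the grasp point (between the pads) is the TCP; x points along the fingers, y is the direction in which the jaws open and shut, and the axes are right-handed (so a half turn about x gives the same grasp; the last joint's range is limited). The gripper opens to 87 mm and grips with 3 to 60 N. Pads are 19 mm wide; open, the fingers measure 117 mm over their backs; the gripper's body (75 mm by 190 mm) begins 51 mm behind the grasp point.
Start: joints at [1.237, 0.332, -0.065, 1.46, 0.022, 1.35, -0.088], TCP at [0.191, -0.595, 0.208] pointing down, gripper open.
Joint ranges: [-2.6, 2.6], [-0.5, 2.12], [-1.47, 1.34], [0.16, 2.42], [-1.27, 4.41], [0.06, 2.06], [-2.6, 2.6]. Speed limits (rad/s): [2.22, 2.22, 2.79, 2.79, 3.14, 3.14, 3.14].

### API

Orientations are given as a unit quaternion [x, y, z, w].
In Python, from bench import r gives the robot as it stands.
- The arm moves only by the tool drive_tool, never from a script. Its argument "motion" is a list of rows, each a list of 4 numbers: the shift along the tool's x, y, z in cm, then the turn about the tool's x in units of 5 degrees (1.0 is 5 degrees). In form: [[tx, ty, tz, twist], ...]. A call has 1 to 20 rows; each row is the pose to reach, as a shift and turn from the pose commanded when the call began, along the tool's axes at that moment; what a row does not reach only later rows make up. A row lasts 1/12 s, in which the tool goes at most 41.7 mm and 7.16 degrees, less where a joint would pass 70% of its speed; a pose out of reach is approached as far as the arm can. A call with a gripper value outside its range is refused whole. "grip" is the closure in counts, from 0 (fully open) to 255 (shut), set as the call begins (left out, the last holds). The fingers move at their own pace and stop on an object; "force" is the grip in N (left out, the last holds). Time passes only in rows, so rows that repeat a pose let the fingers close. It gives the time, the measured TCP pose, the force and the opening at its end, in the units of the state.
- r.read_state(): the state, without advancing time (a new reading comes with each control period).
- r.camera(name): name is "side" or "top" or "wrist"; returns the picture (384x512x3 uint8, red, green, blue); there is no depth.
- r.calibration(name): a dict with "fx", "fy", "cx", "cy" (pixels), "dist" ([k1, k2, p1, p2, k3] as OpenCV has them; the pictures are not rectified), "xyz" and "orientation" of the camera in the world. Camera axes: x right, y up, looking along -z (the intrinsics and any distortion apply to the point x, -y, -z); pixel columns grow to the right and rows downward; lengths in m; the calibration is good to about 2 mm. A picture is of the moment at which its call begins: read the wrist's pose just before it. calibration takes no time and is no camera call; for the wrist camera it gives the pose at the moment of the call.
- r.close_job(): hands the job in, once; it reports no verdict.
The state is a dict: "time": time; "joint_positions": joint angles; "joint_vel": joint speeds; "joint_torque": joint torques, N m; "ee_pos": TCP position; "eef_rot": TCP orientation; "ft_force": force on the tool from outside, world axes, zero at the start; "torque": the same for the moment, N m; "width": finger opening in m.
Only numpy, scipy, OpenCV 4.12 (cv2) and the standard library are available. Lean on these libraries where they do the work, as an engineer would, in place of code of your own. Each camera call takes 0.05 s, during which the arm holds its last target.

## Working session

There is one attempt and no reset: what is moved stays moved. The work goes in short steps, Python scripts to look and compute and a tool call to move; the robot and the scene stay as the last step left them, time stands still between calls to the robot, and variables do not carry over. Pictures are saved under pics/ and viewed, and the job is handed in when it is done.

Besides the shell and the picture viewer there is one more tool, called after "Emit:" by a JSON object that holds its "op" and its "data", one argument or row to a line. drive_tool: Moves the arm, as the interface text tells. Its arguments: {"type":"object","properties":{"motion":{"type":"array","items":{"type":"array","items":{"type":"number"}}},"grip":{"type":"number"},"force":{"type":"number"}},"required":["motion"]}

```bash
mkdir -p pics; ls; python3 - <<'E'
from bench import r
import cv2
for n in("top","side","wrist"):
    c=r.calibration(n); im=r.camera(n); cv2.imwrite(f"pics/{n}0.png",cv2.resize(im[:,:,::-1],(800,600))); print(n,c)
print(r.read_state())
E
```

```text
pics
top {'fx': 441.28683862277677, 'fy': 441.28683862277677, 'cx': 256.8314939162263, 'cy': 189.96848654720864, 'dist': array([-0.12163944,  0.        ,  0.        ,  0.        ,  0.        ]), 'xyz': array([ 0.26743838, -0.06451106,  1.79686502]), 'orientation': array([-0.04727694,  0.05546258,  0.70879287, -0.70164197])}
side {'fx': 412.9474260170981, 'fy': 412.9474260170981, 'cx': 259.69300402409965, 'cy': 194.28183981298142, 'dist': array([-0.11410536,  0.        ,  0.        ,  0.        ,  0.        ]), 'xyz': array([0.19595541, 1.01402259, 1.11802762]), 'orientation': array([-0.06111181,  0.40026882,  0.90272181, -0.14540825])}
wrist {'fx': 286.5071309790973, 'fy': 286.5071309790973, 'cx': 253.7338009301249, 'cy': 195.85334600224041, 'dist': array([0.02492801, 0.        , 0.        , 0.        , 0.        ]), 'xyz': array([ 0.26260053, -0.5729636 ,  0.38236035]), 'orientation': array([-0.11220455,  0.08147228, -0.58343759,  0.80023308])}
{'time': 0.15, 'joint_positions': array([ 1.23742381,  0.33271313, -0.06468436,  1.46074084,  0.02158303,
        1.34995481, -0.0885068 ]), 'joint_vel': array([-0.00169474, -0.00259254, -0.0004874 , -0.00313852,  0.00057442,
        0.00089509,  0.00172845]), 'joint_torque': array([ 3.54773438e-04, -6.23632050e+01,  2.42163590e-02, -3.90141678e+01,
       -6.14334620e-02,  3.71373212e-02,  1.47256117e-05]), 'ee_pos': array([ 0.19101589, -0.59475251,  0.20774878]), 'eef_rot': array([-0.6985127 , -0.10981946,  0.69866289, -0.10904065]), 'ft_force': array([-0.42198531,  0.59278566, -1.10976478]), 'torque': array([-0.00161645,  0.01407086,  0.04640164]), 'width': 0.08723287576472492}
```

View pics/top0.png

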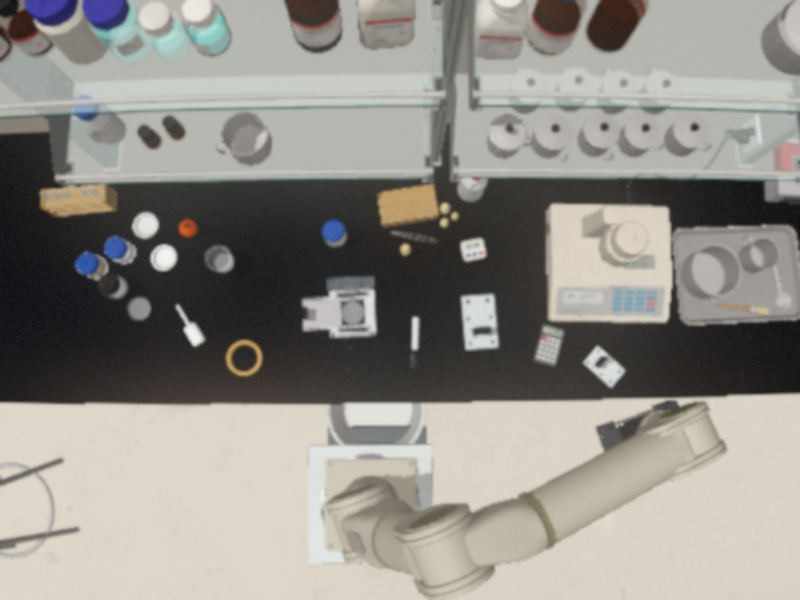

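View pics/side0.png

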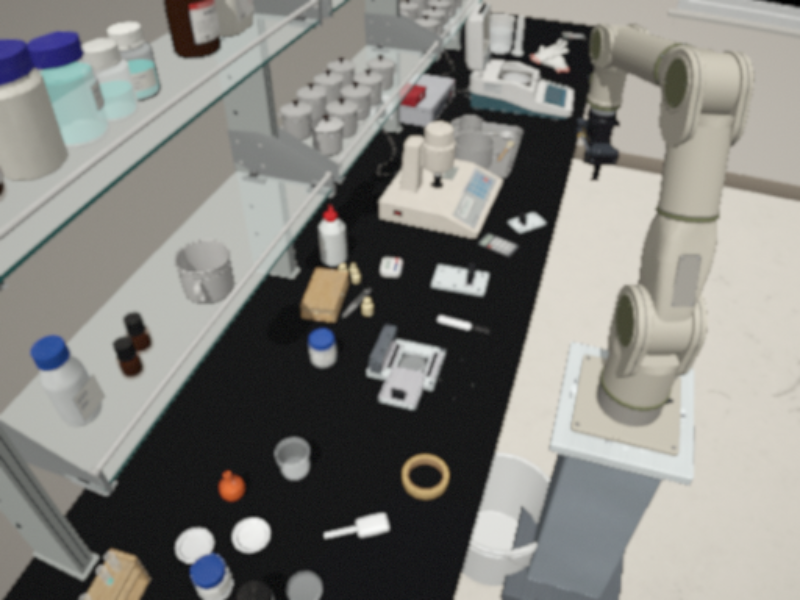

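View pics/wrist0.png

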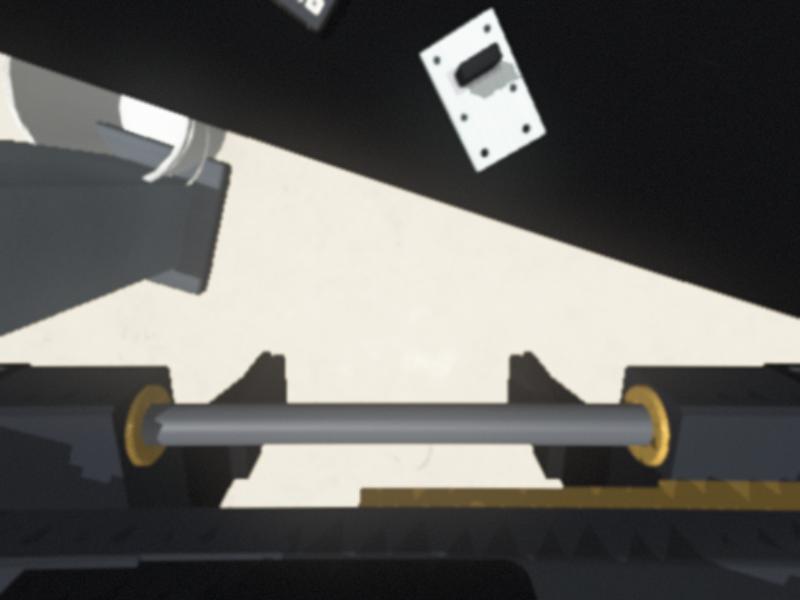

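```bash
cat > h.py <<'E'
from bench import r
import cv2, numpy as np
from scipy.spatial.transform import Rotation as R
def K(c): return np.array([[c['fx'],0,c['cx']],[0,c['fy'],c['cy']],[0,0,1]])
def ray(c,u,v):
    p=cv2.undistortPoints(np.array([[[u,v]]],float),K(c),c['dist'])[0,0]
    return R.from_quat(c['orientation']).apply([p[0],-p[1],-1])
def onplane(c,u,v,z):
    d=ray(c,u,v); o=c['xyz']; return o+d*(z-o[2])/d[2]
def proj(c,P):
    q=R.from_quat(c['orientation']).inv().apply(np.atleast_2d(P)-c['xyz'])
    q=q*[1,-1,-1]
    return cv2.projectPoints(q.reshape(-1,1,3),np.zeros(3),np.zeros(3),K(c),c['dist'])[0][:,0]
def crop(im,u0,v0,u1,v1,s,name):
    cv2.imwrite(f"pics/{name}.png",cv2.resize(im[v0:v1,u0:u1,::-1],None,fx=s,fy=s,interpolation=cv2.INTER_CUBIC))
E
python3 - <<'E'
from h import *
im=r.camera("top"); crop(im,185,165,335,245,5,"topc")
c=r.calibration("top")
for u,v in [(480,322),(483,330),(350,310),(604,366),(304,313),(472,185)]:print(onplane(c,u*.64,v*.64,0.02).round(3))
im=r.camera("side"); crop(im,225,160,325,270,5,"sidec")
E
```

```text
[ 0.46 -0.29  0.02]
[ 0.439 -0.298  0.02 ]
[0.494 0.047 0.02 ]
[ 0.34  -0.613  0.02 ]
[0.487 0.167 0.02 ]
[ 0.829 -0.28   0.02 ]
```

View pics/topc.png

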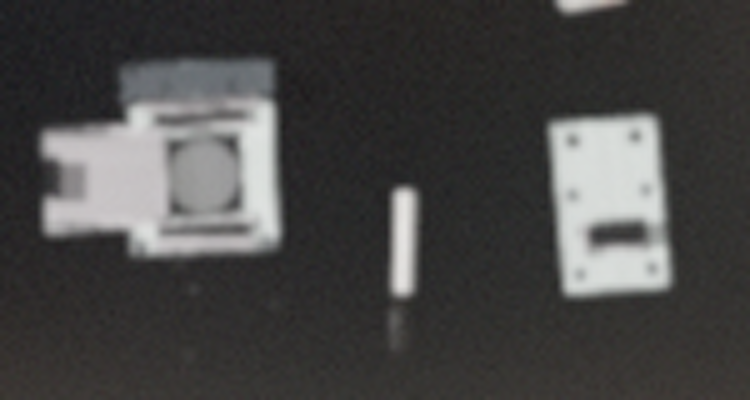

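View pics/sidec.png

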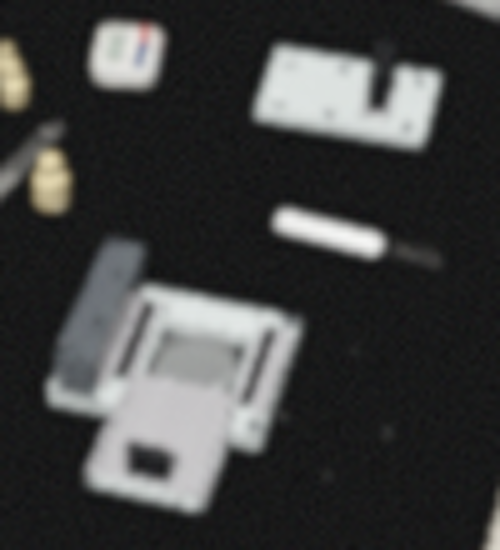

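```bash
cat >> h.py <<'E'
from scipy.optimize import least_squares
def fitpose(obs, x0):
    # obs: list of (calib, localpts, uv); pose x,y,yaw
    def f(p):
        e=[]
        for c,L,uv in obs:
            L=np.array(L,float)/1000; cs,sn=np.cos(p[2]),np.sin(p[2])
            W=np.c_[p[0]+cs*L[:,0]-sn*L[:,1],p[1]+sn*L[:,0]+cs*L[:,1],L[:,2]]
            e.append((proj(c,W)-np.array(uv,float)).ravel())
        return np.concatenate(e)
    s=least_squares(f,x0,loss='soft_l1'); return s.x,f(s.x).reshape(-1,2)
E
python3 - <<'E'
from h import *
ct=r.calibration("top"); cs=r.calibration("side")
T=lambda l:[(185+a/5,165+b/5) for a,b in l]
S=lambda l:[(225+a/5,160+b/5) for a,b in l]
P=[(69,42,8),(69,-42,8),(-69,-42,8),(-69,42,8)]
np.set_printoptions(precision=4,suppress=True)
for obs in ([(ct,P,T([(549,119),(657,114),(672,290),(564,297)]))],
  [(cs,P,S([(254,117),(276,44),(443,72),(424,148)]))],
  [(ct,P,T([(549,119),(657,114),(672,290),(564,297)])),(cs,P,S([(254,117),(276,44),(443,72),(424,148)]))]):
    print(*fitpose(obs,[.46,-.29,0]))
F=[(-82,-58,16),(-82,58,16),(66,60,56),(66,-60,56),(38,-60,56),(38,60,56)]
ot=(ct,F,T([(280,248),(130,255),(120,65),(275,60),(277,100),(122,103)]))
G=[(66,60,56),(66,-60,56),(38,-60,56),(-82,-58,16),(-82,58,16)]
os_=(cs,G,S([(60,343),(108,238),(145,240),(302,318),(262,450)]))
for o in ([ot],[os_],[ot,os_]): print(*fitpose(o,[.49,.05,0]))
E
```

```text
[ 0.4614 -0.2916  0.0548] [[ 0.7984  1.1325]
 [-0.514   0.8383]
 [-0.6865 -0.9165]
 [ 0.4253 -0.9344]]
[ 0.4611 -0.2866  0.074 ] [[ 0.6811 -0.6676]
 [ 0.4196  1.5419]
 [-1.0211  1.0653]
 [-0.2476 -1.4002]]
[ 0.4616 -0.2907  0.0617] [[ 0.4743  1.1629]
 [-0.8485  0.7298]
 [-0.7931 -1.0425]
 [ 0.3304 -0.919 ]
 [ 0.7644 -1.4533]
 [ 0.7273  0.8485]
 [-0.8365  0.6006]
 [-0.3022 -1.9421]]
[0.5068 0.0409 0.0237] [[-0.5938  0.4695]
 [ 0.7589  0.0027]
 [ 0.6142  0.2937]
 [-0.4384  0.3134]
 [-0.6371 -0.7842]
 [ 0.3443 -0.4025]]
[0.5087 0.0409 0.0233] [[-0.5028  1.3864]
 [ 0.551  -0.4029]
 [ 0.3765  0.7576]
 [-0.0949 -0.0144]
 [-0.2629 -3.4401]]
[0.5077 0.0411 0.0242] [[-0.6304  0.2247]
 [ 0.7248 -0.2267]
 [ 0.5605  0.0656]
 [-0.4951  0.0694]
 [-0.6902 -1.0295]
 [ 0.2942 -0.6318]
 [-0.2454  1.4993]
 [ 0.7706 -0.3078]
 [ 0.6007  0.8491]
 [ 0.1431  0.0608]
 [ 0.0146 -3.3501]]
```

```bash
cat >> h.py <<'E'
np.set_printoptions(precision=4,suppress=True)
def tool():
    s=r.read_state(); return s,R.from_quat(s['eef_rot']).as_matrix()
def plan(*targets,yawx=None):
    """targets world pos; prints shift in cm in tool axes; yawx: world yaw for tool y (mod 180)"""
    s,M=tool()
    print("t",s['time'],"ee",s['ee_pos'],"w",s['width'],"F",s['ft_force'],"toolx",M[:,0],"tooly yaw deg",np.degrees(np.arctan2(M[1,1],M[0,1])))
    for t in targets: print(t,"->",(M.T@(np.array(t)-s['ee_pos'])*100).round(2))
    if yawx is not None:
        d=np.degrees(yawx-np.arctan2(M[1,1],M[0,1])); d=(d+90)%180-90
        print("world dyaw",d,"twist units",-d/5, "(tool x down)")
E
python3 - <<'E'
from h import *
plan((.45,-.29,.25),(.50,-.0,.25),(.50,.04,.30),yawx=.024)
s,M=tool(); print(M)
E
```

```text
t 0.25 ee [ 0.1911 -0.5949  0.208 ] w 0.0869477704369489 F [ 0.4265  0.665  -0.5247] toolx [-0.0002  0.0006 -1.    ] tooly yaw deg -72.19187198201591
(0.45, -0.29, 0.25) -> [ -4.19 -21.11 -33.98]
(0.5, -0.0, 0.25) -> [ -4.17 -47.19 -47.61]
(0.5, 0.04, 0.3) -> [ -9.17 -51.   -48.83]
world dyaw 73.56697069032987 twist units -14.713394138065974 (tool x down)
[[-0.0002  0.3058 -0.9521]
 [ 0.0006 -0.9521 -0.3058]
 [-1.     -0.0007  0.    ]]
```

```bash
python3 - <<'E'
from h import *
s,M=tool(); c=r.calibration("wrist"); C=R.from_quat(c['orientation']).as_matrix()
print(M.T@C, M.T@(c['xyz']-s['ee_pos']))
A=M.T@C; o=M.T@(c['xyz']-s['ee_pos'])
M2=np.array([[0,1,0],[0,0,-1],[-1,0,0.]])
for tcp,pt in [((.45,-.37,.28),(.4615,-.2907,.008)),((.48,.05,.28),(.508,.041,.02)),((.48,.05,.28),(.487,.17,.05)),((.48,.0,.28),(.508,.041,.02)),((.48,.0,.28),(.487,.17,.05)),((.48,.0,.28),(.44,.041,.02))]:
    c2=dict(c); c2['orientation']=R.from_matrix(M2@A).as_quat(); c2['xyz']=np.array(tcp)+M2@o
    print(tcp,pt,proj(c2,pt))
E
```

```text
[[-0.0019  0.2746 -0.9616]
 [ 1.      0.0004 -0.0018]
 [-0.0001 -0.9616 -0.2746]] [-0.1747  0.001  -0.0748]
(0.45, -0.37, 0.28) (0.4615, -0.2907, 0.008) [[260.235  110.7172]]
(0.48, 0.05, 0.28) (0.508, 0.041, 0.02) [[270.7647 170.6355]]
(0.48, 0.05, 0.28) (0.487, 0.17, 0.05) [[257.7659  77.7967]]
(0.48, 0.0, 0.28) (0.508, 0.041, 0.02) [[271.3298 137.5357]]
(0.48, 0.0, 0.28) (0.487, 0.17, 0.05) [[257.9369  34.6606]]
(0.48, 0.0, 0.28) (0.44, 0.041, 0.02) [[225.6791 137.5297]]
```

Emit:
{"op": "drive_tool", "data": {
  "motion": [
    [-3.2,-14.5,-31.8,-14.7],
    [-3.2,-14.5,-31.8,-14.7],
    [-3.2,-14.5,-31.8,-14.7],
    [-3.2,-14.5,-31.8,-14.7],
    [-3.2,-14.5,-31.8,-14.7],
    [-3.2,-14.5,-31.8,-14.7],
    [-3.2,-14.5,-31.8,-14.7],
    [-3.2,-14.5,-31.8,-14.7],
    [-3.2,-14.5,-31.8,-14.7],
    [-3.2,-14.5,-31.8,-14.7],
    [-3.2,-14.5,-31.8,-14.7],
    [-3.2,-14.5,-31.8,-14.7],
    [-3.2,-14.5,-31.8,-14.7],
    [-3.2,-14.5,-31.8,-14.7]
  ],
  "grip": 255
}}

```text
time: 1.42
ee_pos: [0.4493, -0.36, 0.2403]
eef_rot: [0.495, 0.505, -0.495, 0.505]
ft_force: [-0.6, -0.0, 0.4]
width: 0.0039
```

```bash
python3 - <<'E'
from h import *
c=r.calibration("wrist"); im=r.camera("wrist"); cv2.imwrite("pics/w1.png",im[:,:,::-1]); crop(im,160,20,380,210,3.6,"w1c"); import pickle; pickle.dump(c,open("c1.pkl","wb"))
plan((.48,.05,.25),yawx=.024)
E
```

```text
t 1.4667 ee [ 0.4493 -0.36    0.2403] w 0.002496687587424933 F [ 0.0021  0.53   -0.2716] toolx [-0.0001 -0.     -1.    ] tooly yaw deg 1.19088689306168
(0.48, 0.05, 0.25) -> [ -0.97   3.92 -40.93]
world dyaw 0.18421181525229713 twist units -0.036842363050459424 (tool x down)
```

View pics/w1c.png

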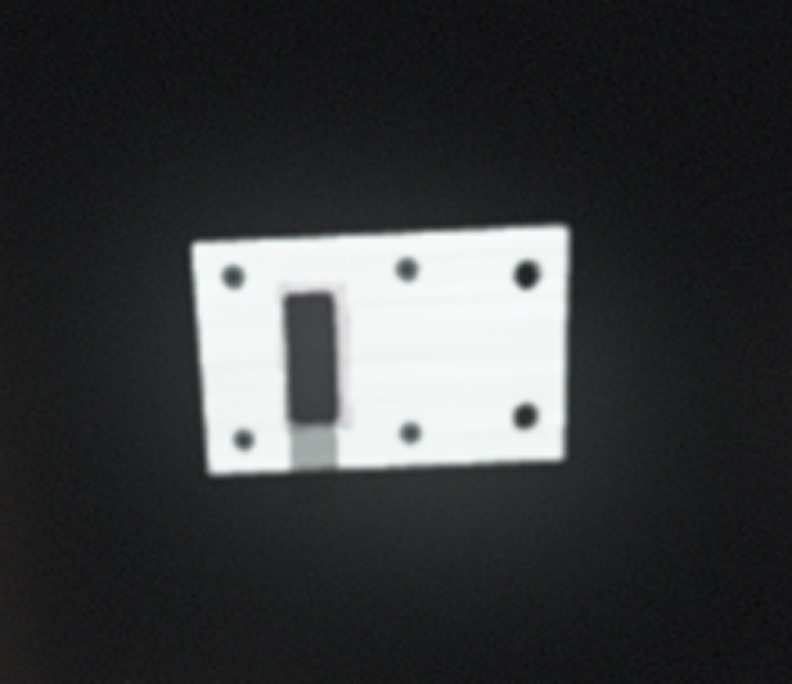

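```bash
python3 - <<'E'
from h import *
import pickle
c=pickle.load(open("c1.pkl","rb"))
T=lambda l:[(160+a/3.6-.4,20+b/3.6-.4) for a,b in l]
P=[(69,42,8),(69,-42,8),(-69,-42,8),(-69,42,8),(55,26,8),(55,-26,8),(-35,22,53),(-17,22,53),(-17,-22,53),(-35,-22,53)]
print(*fitpose([(c,P,T([(570,226),(565,460),(209,474),(192,242),(527,275),(525,416),(284,293),(333,292),(337,423),(289,424)]))],[.46,-.29,0]))
E
```

```text
[ 0.4645 -0.2915  0.0601] [[-0.7606  0.2508]
 [-0.8434 -0.5536]
 [ 0.164  -0.4983]
 [ 0.0869  0.3112]
 [ 0.3805 -0.008 ]
 [ 0.4247  0.4851]
 [-0.8565 -0.3925]
 [ 0.5588 -0.7369]
 [ 0.8888  0.3636]
 [-0.267   0.6675]]
```

Emit:
{"op": "drive_tool", "data": {
  "motion": [
    [-1.0,3.5,-39,0],
    [-1.0,3.5,-39,0],
    [-1.0,3.5,-39,0],
    [-1.0,3.5,-39,0],
    [-1.0,3.5,-39,0],
    [-1.0,3.5,-39,0],
    [-1.0,3.5,-39,0],
    [-1.0,3.5,-39,0],
    [-1.0,3.5,-39,0],
    [-1.0,3.5,-39,0],
    [-1.0,3.5,-39,0],
    [-1.0,3.5,-39,0]
  ]
}}

```text
time: 2.47
ee_pos: [0.4756, 0.0316, 0.2505]
eef_rot: [0.494, 0.506, -0.494, 0.506]
ft_force: [-0.6, -0.6, -0.4]
width: 0.0005
```

```bash
python3 - <<'E'
from h import *
c=r.calibration("wrist"); im=r.camera("wrist"); cv2.imwrite("pics/w2.png",im[:,:,::-1]); crop(im,130,0,400,230,2.6,"w2c"); import pickle; pickle.dump(c,open("c2.pkl","wb"))
plan((.48,.05,.25),yawx=.024)
E
```

```text
t 2.5167 ee [0.4757 0.0302 0.2503] w 0.00011284689573790621 F [-0.4376 -0.2071 -0.5241] toolx [-0.     -0.0005 -1.    ] tooly yaw deg 1.250095101839312
(0.48, 0.05, 0.25) -> [ 0.03  0.48 -1.97]
world dyaw 0.1250036064746638 twist units -0.02500072129493276 (tool x down)
```

View pics/w2c.png

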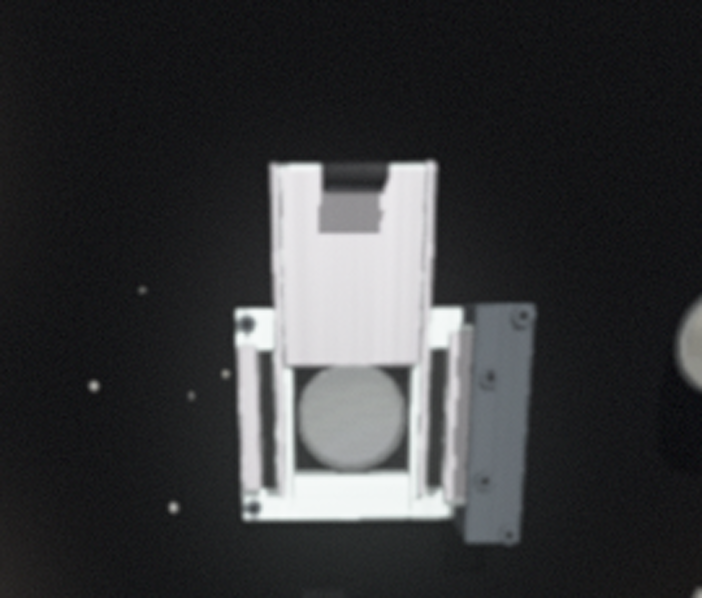

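```bash
python3 - <<'E'
from h import *
import pickle
c=pickle.load(open("c2.pkl","rb"))
T=lambda l:[(130+a/2.6-.3,0+b/2.6-.3) for a,b in l]
P=[(-82,58,16),(-82,-58,16),(38,60,56),(38,-60,56),(66,60,56),(66,-60,56),(46,26,59),(46,-26,59)]
p,e=fitpose([(c,P,T([(235,311),(244,520),(471,304),(466,543),(535,304),(519,543),(488,377),(484,482)]))],[.507,.04,0.02])
print(p,e)
def W(x,y,z): 
    cs,sn=np.cos(p[2]),np.sin(p[2]); return (p[0]+(cs*x-sn*y)/1e3,p[1]+(sn*x+cs*y)/1e3,z/1e3)
for q in [(-36,124,51),(-4,124,51),(-36,134,51),(-4,134,51),(-36,124,21)]:
    uv=proj(c,W(*q))[0]; print(q,(uv[0]-130+.3)*2.6,(uv[1]+.3)*2.6)
plan(W(-20,129,51),W(-20,165,120),W(-20,165,47),W(-20,54,47),yawx=p[2])
E
```

```text
[0.5111 0.0417 0.039 ] [[-0.7299  0.0849]
 [-0.3919  0.285 ]
 [ 1.5072  0.2207]
 [-0.3555  0.1265]
 [-0.4148 -0.2063]
 [-0.0346 -0.1618]
 [ 0.6055  0.0623]
 [ 0.231  -0.3085]]
(-36, 124, 51) 317.4596401264036 161.6935642986665
(-4, 124, 51) 387.27760886973715 160.49306314078459
(-36, 134, 51) 317.0865314439192 137.45398626717636
(-4, 134, 51) 387.52553159312487 136.22955224899167
(-36, 124, 21) 317.79286974085636 172.0744358457972
t 2.5167 ee [0.4757 0.0302 0.2503] w 0.00011284689573790621 F [-0.4376 -0.2071 -0.5241] toolx [-0.     -0.0005 -1.    ] tooly yaw deg 1.250095101839312
(np.float64(0.48605389351691386), np.float64(0.16985433432727792), 0.051) -> [ 19.92   1.35 -13.95]
(np.float64(0.4846501497894048), np.float64(0.2058269559101912), 0.12) -> [ 13.02   1.28 -17.54]
(np.float64(0.4846501497894048), np.float64(0.2058269559101912), 0.047) -> [ 20.32   1.28 -17.55]
(np.float64(0.4889783596158911), np.float64(0.09491137269620856), 0.047) -> [20.33  1.47 -6.45]
world dyaw 0.9845989611363279 twist units -0.19691979222726558 (tool x down)
```

Emit:
{"op": "drive_tool", "data": {
  "motion": [
    [6,1.3,-17.5,-0.2],
    [6,1.3,-17.5,-0.2],
    [6,1.3,-17.5,-0.2],
    [6,1.3,-17.5,-0.2],
    [10,1.3,-17.5,-0.2],
    [14,1.3,-17.5,-0.2],
    [18,1.3,-17.5,-0.2],
    [20.2,1.3,-17.5,-0.2],
    [20.2,1.3,-17.5,-0.2],
    [20.2,1.3,-17.5,-0.2]
  ]
}}

```text
time: 3.35
ee_pos: [0.4845, 0.2047, 0.0478]
eef_rot: [0.49, 0.51, -0.491, 0.509]
ft_force: [0.2, 0.9, 0.9]
width: 0.0004
```

```bash
python3 - <<'E'
from h import *
im=r.camera("wrist"); cv2.imwrite("pics/w3.png",im[:,:,::-1])
im=r.camera("side"); crop(im,200,140,340,300,3.7,"s3c")
plan()
E
```

```text
t 3.45 ee [0.4862 0.206  0.0503] w 0.00047318606570146814 F [ 0.4013 -0.08    1.1993] toolx [ 0.0024  0.0006 -1.    ] tooly yaw deg 2.2113649353699447
```

View pics/w3.png

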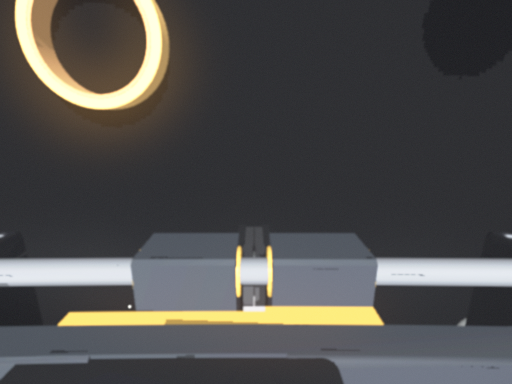

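View pics/s3c.png

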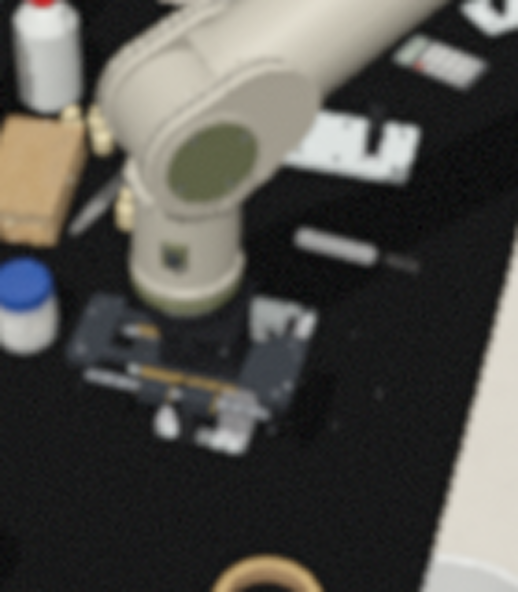

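Emit:
{"op": "drive_tool", "data": {
  "motion": [
    [0,0,1.5,0],
    [0,0,2.5,0],
    [0,0,3.5,0],
    [0,0,4.5,0],
    [0,0,5.5,0],
    [0,0,6.5,0],
    [0,0,7.5,0],
    [0,0,8.2,0],
    [0,0,8.2,0]
  ]
}}

```text
time: 4.2
ee_pos: [0.4882, 0.1222, 0.0482]
eef_rot: [0.49, 0.509, -0.491, 0.51]
ft_force: [-0.1, 0.4, 0.4]
width: 0.0007
```

```bash
python3 - <<'E'
from h import *
plan()
im=r.camera("wrist"); cv2.imwrite("pics/w4.png",im[:,:,::-1])
im=r.camera("side"); crop(im,200,140,340,300,3.7,"s4c")
plan()
E
```

```text
t 4.2 ee [0.4882 0.1222 0.0482] w 0.000653166813554694 F [-0.0942  0.4029  0.3744] toolx [-0.0002 -0.0009 -1.    ] tooly yaw deg 2.182058712399113
t 4.3 ee [0.488  0.1242 0.0484] w 0.00019599848447136257 F [-0.0475  0.9069  0.3734] toolx [ 0.0001  0.0001 -1.    ] tooly yaw deg 2.284543747829013
```

View pics/s4c.png

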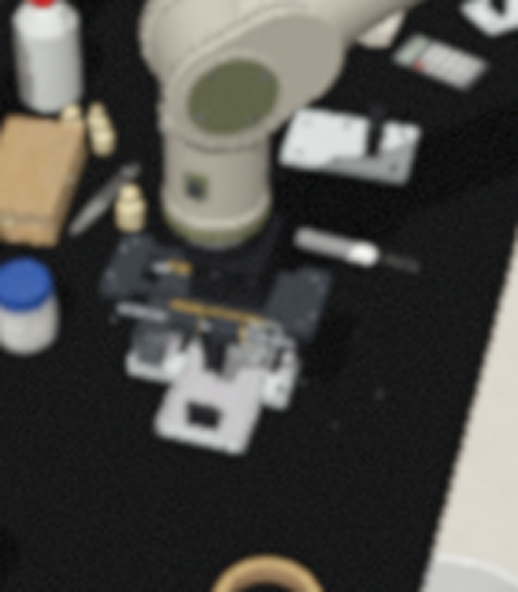

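```bash
python3 - <<'E'
from h import *
c=r.calibration("side")
p=[0.5111,0.0417,0.035]
s,M=tool()
print(proj(c,s['ee_pos']),proj(c,s['ee_pos']+M[:,0]*.019))
def W(x,y,z): 
    cs,sn=np.cos(p[2]),np.sin(p[2]); return (p[0]+(cs*x-sn*y)/1e3,p[1]+(sn*x+cs*y)/1e3,z/1e3)
for y in (119,129):
  for z in (21,51): print(y,z,(proj(c,W(-20,y,z))-[200,140])*3.7)
for q in [(-61,128,16),(21,128,16),(-82,58,16),(-82,-58,16)]: print(q,(proj(c,W(*q))-[200,140])*3.7)
im=r.camera("side"); crop(im,225,170,295,270,7,"s4d")
E
```

```text
[[257.6829 241.7462]] [[257.6675 245.3793]]
119 21 [[202.2459 424.0629]]
119 51 [[202.167  402.9602]]
129 21 [[199.1247 432.1805]]
129 51 [[198.998  411.0988]]
(-61, 128, 16) [[242.3748 444.7174]]
(21, 128, 16) [[157.0377 424.9869]]
(-82, 58, 16) [[283.6899 393.6855]]
(-82, -58, 16) [[312.6776 308.4569]]
```

View pics/s4d.png

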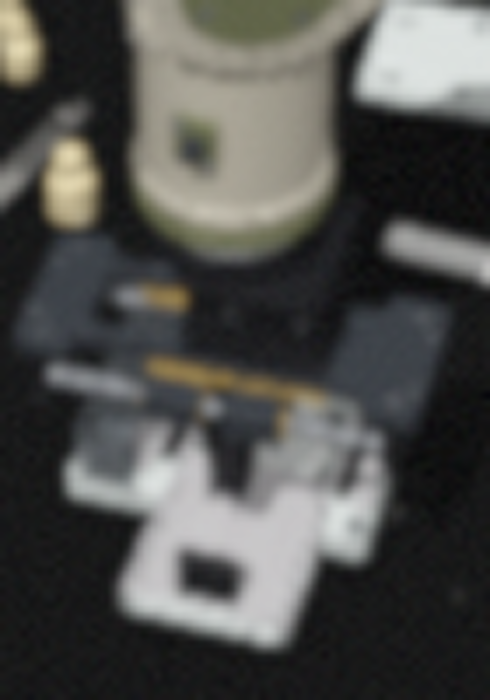

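View pics/w4.png

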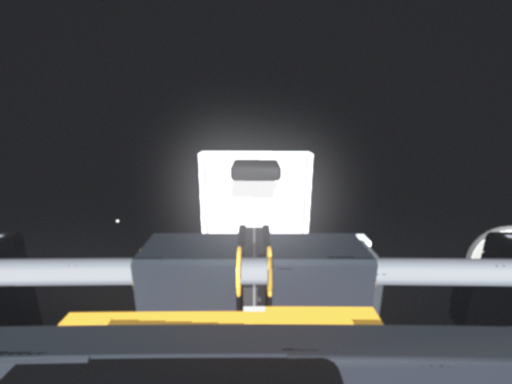

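```bash
python3 - <<'E'
from h import *
c=r.calibration("wrist")
print(c['xyz'])
for z in (.021,.051): print(z,[onplane(c,u,v,z) for u,v in [(256,162),(256,180),(200,152),(312,152)]])
cs=r.calibration("side")
for z in (.021,.051): print(z,onplane(cs,255,252,z))
c2=__import__('pickle').load(open('c2.pkl','rb'))
for z in (.021,.051): print(z,[onplane(c2,130+u/2.6,v/2.6,z) for u,v in [(355,163),(355,192),(271,163)]])
im=r.camera("wrist"); crop(im,180,130,340,240,5,"w4c")
plan()
E
```

```text
[0.4847 0.1988 0.2231]
0.021 [array([0.4878, 0.1658, 0.021 ]), array([0.4884, 0.1528, 0.021 ]), array([0.4482, 0.1713, 0.021 ]), array([0.5268, 0.1744, 0.021 ])]
0.051 [array([0.4873, 0.1707, 0.051 ]), array([0.4878, 0.1596, 0.051 ]), array([0.4536, 0.1753, 0.051 ]), array([0.5205, 0.1781, 0.051 ])]
0.021 [0.4895 0.1486 0.021 ]
0.051 [0.4815 0.1723 0.051 ]
0.021 [array([0.489 , 0.1684, 0.021 ]), array([0.4895, 0.1552, 0.021 ]), array([0.4474, 0.1674, 0.021 ])]
0.051 [array([0.4879, 0.1638, 0.051 ]), array([0.4883, 0.1516, 0.051 ]), array([0.4493, 0.1628, 0.051 ])]
t 4.4 ee [0.4879 0.1249 0.0484] w 0.00039651108866679277 F [-0.0595  0.1838 -0.2471] toolx [ 0.0001  0.0003 -1.    ] tooly yaw deg 2.349355305567445
```

View pics/w4c.png

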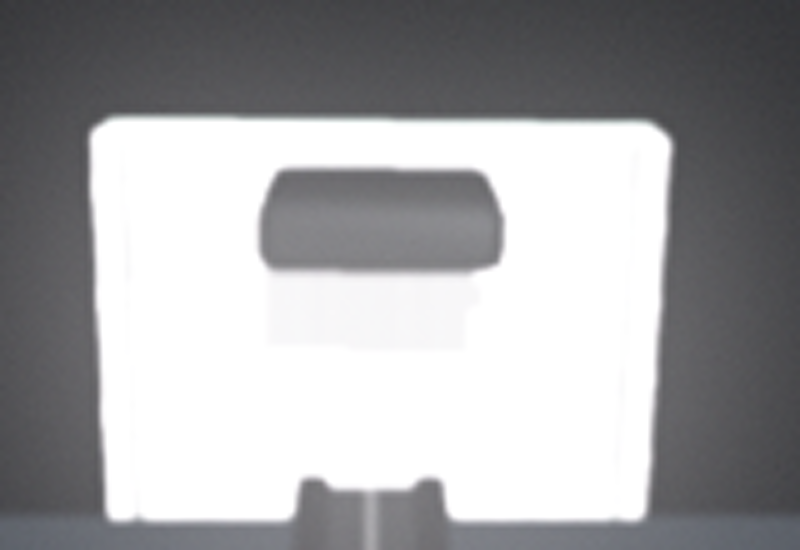

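```bash
python3 - <<'E'
from h import *
cs=r.calibration("side"); c=r.calibration("wrist")
for z in (.03,.04,.05,.06): print(z,onplane(cs,258.3,241,z),onplane(c,254,226,z),onplane(c,254,228,z))
E
```

```text
0.03 [0.4921 0.105  0.03  ] [0.4882 0.1209 0.03  ] [0.4882 0.1194 0.03  ]
0.04 [0.4893 0.1133 0.04  ] [0.488 0.125 0.04 ] [0.4881 0.1235 0.04  ]
0.05 [0.4866 0.1217 0.05  ] [0.4878 0.129  0.05  ] [0.4879 0.1276 0.05  ]
0.06 [0.4839 0.1301 0.06  ] [0.4876 0.1331 0.06  ] [0.4877 0.1318 0.06  ]
```

Emit:
{"op": "drive_tool", "data": {
  "motion": [
    [-2,0,0,0],
    [-4,0,0,0],
    [-4,0,-2,0],
    [-4,0.0,-3.5,0],
    [-4,0.0,-3.5,0],
    [-4,0.0,-3.5,0],
    [-4,0.0,-3.5,0]
  ],
  "grip": 100
}}

```text
time: 4.98
ee_pos: [0.4864, 0.159, 0.0881]
eef_rot: [0.489, 0.51, -0.49, 0.51]
ft_force: [-0.2, 0.7, 0.2]
width: 0.039
```

```bash
python3 - <<'E'
from h import *
plan()
im=r.camera("side"); crop(im,215,170,305,270,7,"s5d")
s,M=tool();c=r.calibration("side")
for d in (0,.019):
  for w in (-1,1): print((proj(c,s['ee_pos']+M[:,0]*d+w*M[:,1]*s['width']/2)-[215,170])*7)
E
```

```text
t 4.9833 ee [0.4864 0.159  0.0881] w 0.03897613594157021 F [-0.209   0.7314  0.1847] toolx [-0.0005 -0.0003 -1.    ] tooly yaw deg 2.337838703086368
[[323.5183 509.3498]]
[[234.9457 489.9771]]
[[323.1979 535.7306]]
[[235.4696 516.3842]]
```

View pics/s5d.png

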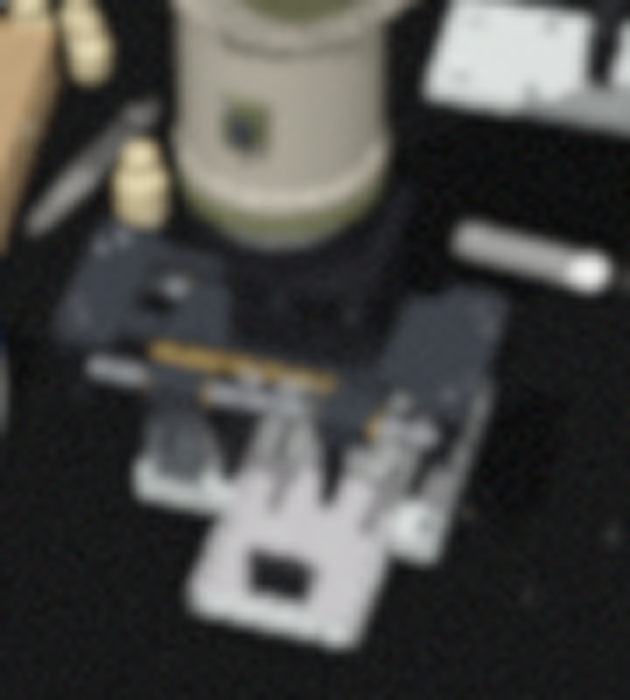

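Emit:
{"op": "drive_tool", "data": {
  "motion": [
    [0,0,0,0],
    [1,0,0,0],
    [2,0,0,0],
    [3,0,0,0],
    [3.7,0,0,0],
    [4.2,0,0,0],
    [4.2,0,0,0]
  ],
  "grip": 60
}}

```text
time: 5.62
ee_pos: [0.4857, 0.159, 0.0449]
eef_rot: [0.489, 0.51, -0.49, 0.51]
ft_force: [0.8, 0.8, -0.5]
width: 0.0663
```

```bash
python3 - <<'E'
from h import *
plan()
im=r.camera("side"); crop(im,215,170,305,270,7,"s6d")
im=r.camera("wrist"); crop(im,100,130,400,330,2.6,"w6")
plan()
E
```

```text
t 5.6167 ee [0.4857 0.159  0.0449] w 0.06625427271434228 F [ 0.799   0.8211 -0.4607] toolx [-0.0022 -0.0003 -1.    ] tooly yaw deg 2.3167996274908345
t 5.7167 ee [0.4865 0.1594 0.0462] w 0.06645264021739082 F [ 0.4638 -0.4709  0.1734] toolx [-0.0004  0.0001 -1.    ] tooly yaw deg 2.3242211498795915
```

View pics/s6d.png

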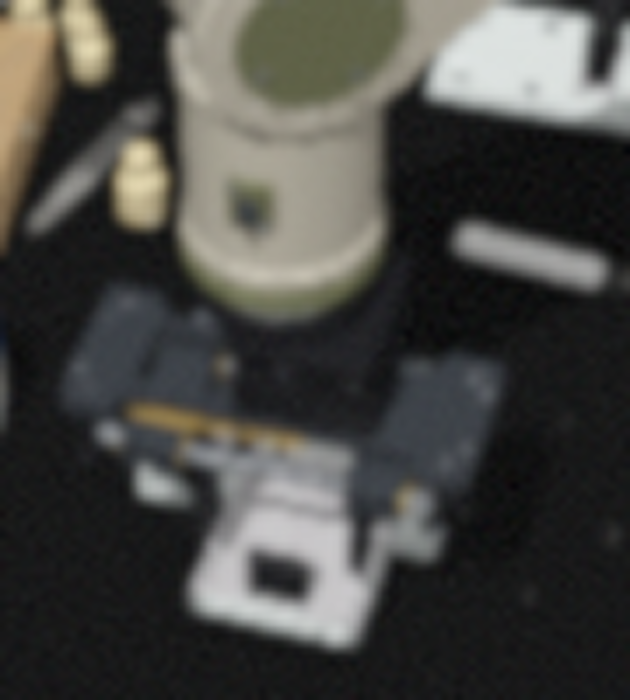

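View pics/w6.png

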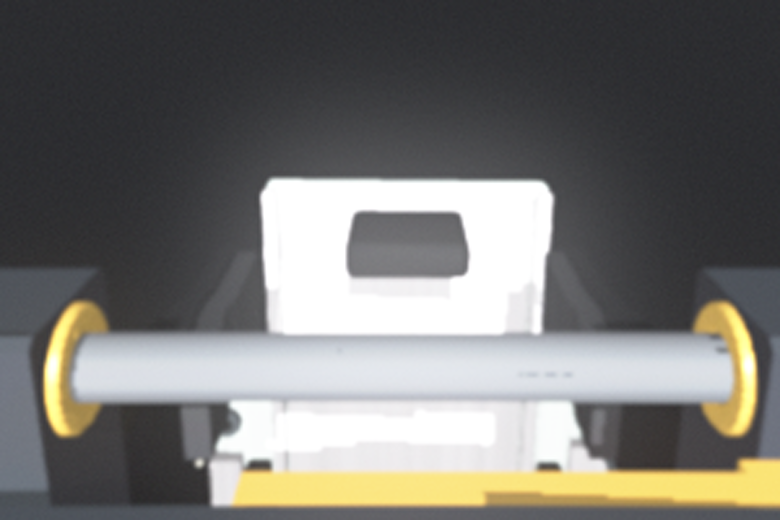

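```bash
python3 - <<'E'
from h import *
cs=r.calibration("side"); c=r.calibration("wrist")
def tri(a,b):
    (c1,u1),(c2,u2)=a,b
    d1=ray(c1,*u1);d2=ray(c2,*u2); A=np.c_[d1,-d2]; t=np.linalg.lstsq(A,c2['xyz']-c1['xyz'],rcond=None)[0]
    return c1['xyz']+d1*t[0],c2['xyz']+d2*t[1]
s,M=tool()
print(tri((cs,(257.4,247.9)),(c,(253.7,228))), s['ee_pos'])
# tab
print("tab",tri((cs,(215+280/7,170+575/7)),(c,(256,130+248/2.6))))
for d in (-.02,0,.019):
  for dz in (-.01,.01): print(d,dz,proj(c,s['ee_pos']+M[:,0]*d+M[:,1]*.033+M[:,2]*dz))
print(cs['xyz'],c['xyz'])
E
```

```text
(array([0.4769, 0.1608, 0.0609]), array([0.4861, 0.1665, 0.0586])) [0.4865 0.1594 0.0462]
tab (array([0.4871, 0.1558, 0.0293]), array([0.4882, 0.1564, 0.0291]))
-0.02 -0.01 [[310.7656 228.5143]]
-0.02 0.01 [[308.9785 259.5804]]
0 -0.01 [[304.8235 216.5871]]
0 0.01 [[303.3733 244.8426]]
0.019 -0.01 [[300.2225 207.3459]]
0.019 0.01 [[299.0111 233.3647]]
[0.196 1.014 1.118] [0.4833 0.2335 0.2209]
```

Emit:
{"op": "drive_tool", "data": {
  "motion": [
    [0,0,0,0],
    [0,0,0,0],
    [0,0,0,0],
    [0,0,0,0],
    [0,0,0,0]
  ],
  "grip": 255,
  "force": 20
}}

```text
time: 6.13
ee_pos: [0.4867, 0.1592, 0.0465]
eef_rot: [0.49, 0.51, -0.49, 0.51]
ft_force: [0.1, -0.5, 0.2]
width: 0.0408
```

Emit:
{"op": "drive_tool", "data": {
  "motion": [
    [0,0,0,0],
    [0,0,0,0],
    [0,0,0,0]
  ]
}}

```text
time: 6.38
ee_pos: [0.4866, 0.1592, 0.0464]
eef_rot: [0.49, 0.51, -0.49, 0.51]
ft_force: [0.8, 0.3, 0.8]
width: 0.0212
```

```bash
python3 - <<'E'
from h import *
plan()
im=r.camera("wrist"); crop(im,100,130,400,330,2.6,"w7")
plan()
E
```

```text
t 6.3833 ee [0.4866 0.1592 0.0464] w 0.021227370799780255 F [0.8184 0.298  0.7584] toolx [ 0.0001 -0.0001 -1.    ] tooly yaw deg 2.308442889699408
t 6.4333 ee [0.4866 0.1592 0.0463] w 0.01714643124822239 F [-0.2144 -0.429  -1.0019] toolx [ 0.     -0.0001 -1.    ] tooly yaw deg 2.307891475069719
```

View pics/w7.png

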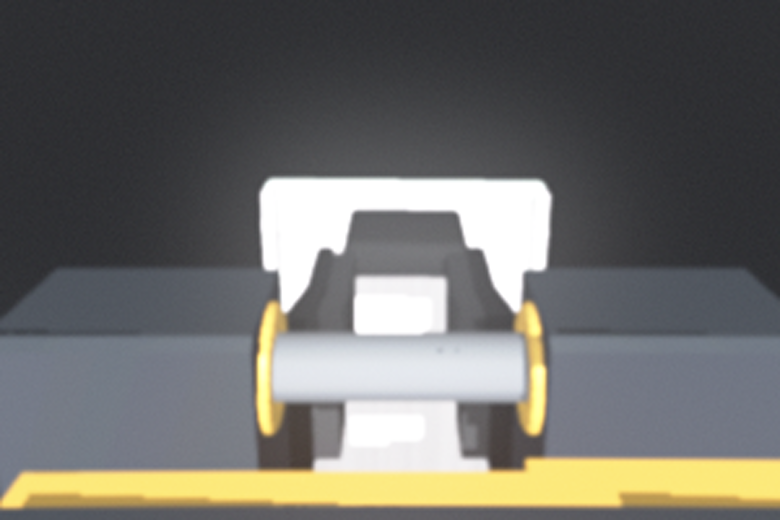

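Emit:
{"op": "drive_tool", "data": {
  "motion": [
    [-1,0,0,0],
    [-1,0,0,0],
    [-1,0,0,0],
    [-1,0,0,0],
    [-1,0,0,0],
    [0,0,0,0],
    [1,0,0,0],
    [1.6,0,0,0],
    [2,0,0,0],
    [2,0,0,0]
  ],
  "grip": 75
}}

```text
time: 7.27
ee_pos: [0.4857, 0.159, 0.0249]
eef_rot: [0.489, 0.51, -0.49, 0.51]
ft_force: [0.1, 0.1, -0.6]
width: 0.0609
```

```bash
python3 - <<'E'
from h import *
plan()
im=r.camera("wrist"); crop(im,100,130,400,330,2.6,"w8")
plan()
E
```

```text
t 7.2667 ee [0.4857 0.159  0.0249] w 0.060857140503918945 F [ 0.0698  0.1083 -0.6308] toolx [-0.0022 -0.0003 -1.    ] tooly yaw deg 2.319578300153476
t 7.3167 ee [0.4861 0.1592 0.0256] w 0.06125216904999018 F [ 0.6554 -0.0302 -0.255 ] toolx [-0.0013 -0.0001 -1.    ] tooly yaw deg 2.326610097967106
```

View pics/w8.png

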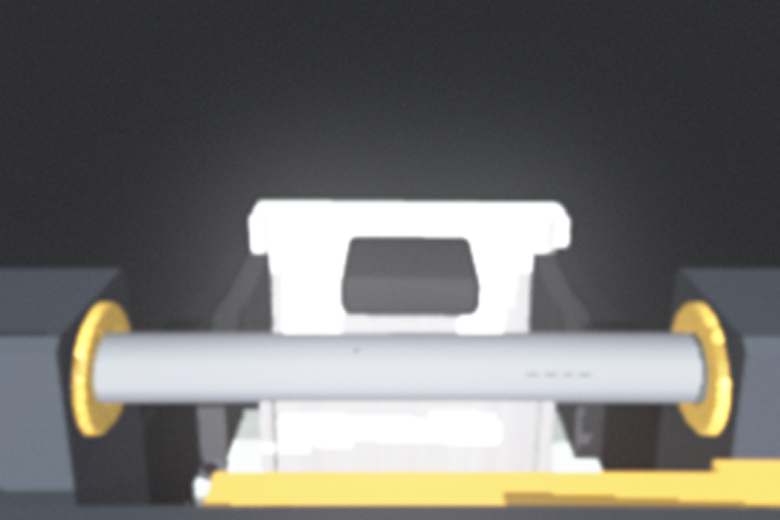

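Emit:
{"op": "drive_tool", "data": {
  "motion": [
    [0,0,0,0],
    [0,0,0,0],
    [0,0,0,0],
    [0,0,0,0],
    [0,0,0,0],
    [0,0,0,0],
    [0,0,0,0]
  ],
  "grip": 255
}}

```text
time: 7.9
ee_pos: [0.4878, 0.1592, 0.0266]
eef_rot: [0.491, 0.509, -0.489, 0.51]
ft_force: [5.5, 0.9, -3.9]
width: 0.0316
```

Emit:
{"op": "drive_tool", "data": {
  "motion": [
    [0,0,0.6,0],
    [0,0,1.5,0],
    [0,0,2.5,0],
    [0,0,3.5,0],
    [0,0,4.5,0],
    [0,0,5.3,0],
    [0,0,5.9,0],
    [0,0,5.9,0]
  ]
}}

```text
time: 8.57
ee_pos: [0.4897, 0.0987, 0.0266]
eef_rot: [0.49, 0.509, -0.49, 0.51]
ft_force: [5.5, -1.0, -2.5]
width: 0.0313
```

```bash
python3 - <<'E'
from h import *
plan()
im=r.camera("side"); crop(im,215,170,305,270,7,"s9")
im=r.camera("wrist"); crop(im,100,100,400,330,2.6,"w9")
E
```

```text
t 8.5667 ee [0.4897 0.0987 0.0266] w 0.0312705287982451 F [ 5.4892 -0.9545 -2.4921] toolx [ 0.0012 -0.0007 -1.    ] tooly yaw deg 2.2002127287830833
```

View pics/s9.png

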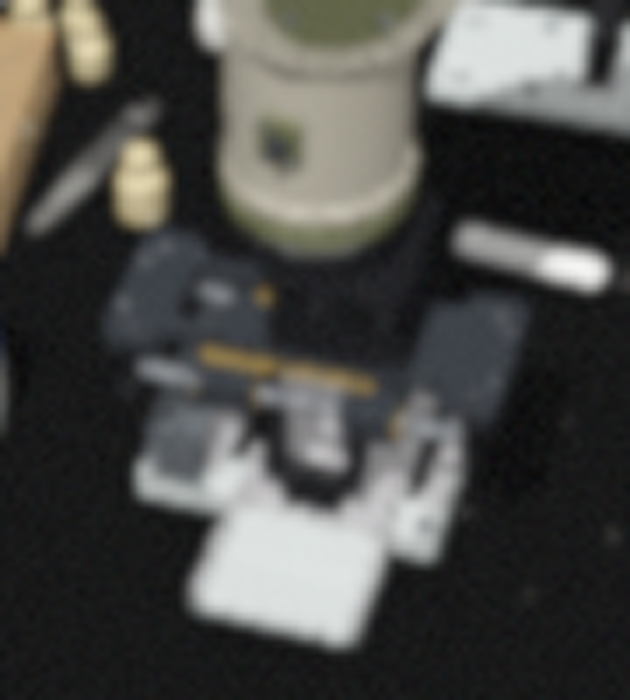

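View pics/w9.png

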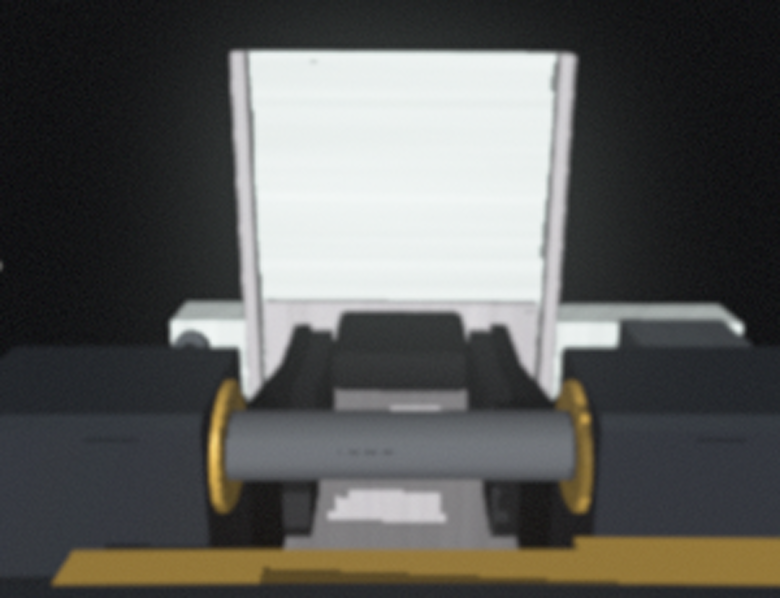

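Emit:
{"op": "drive_tool", "data": {
  "motion": [
    [0,0,0.25,0],
    [0,0,0.4,0],
    [0,0,0.55,0],
    [0,0,0.55,0]
  ]
}}

```text
time: 9.0
ee_pos: [0.4899, 0.0949, 0.0266]
eef_rot: [0.49, 0.51, -0.489, 0.51]
ft_force: [6.1, 0.2, -3.0]
width: 0.0314
```

Emit:
{"op": "drive_tool", "data": {
  "motion": [
    [0,0,0.2,0],
    [0,0,0.4,0],
    [0,0,0.4,0],
    [0,0,0.4,0]
  ]
}}

```text
time: 9.33
ee_pos: [0.4899, 0.0938, 0.0267]
eef_rot: [0.491, 0.511, -0.488, 0.51]
ft_force: [7.3, 9.6, -6.4]
width: 0.0315
```

Emit:
{"op": "drive_tool", "data": {
  "motion": [
    [0,0,0,0],
    [0,0,0,0],
    [0,0,0,0],
    [0,0,0,0],
    [-3,0,0,0],
    [-7,0,0,0],
    [-10,0,0,0],
    [-10,0,4,0],
    [-10,0,8,0],
    [-10,0,8,0],
    [-10,0,8,0]
  ],
  "grip": 60
}}

```text
time: 10.25
ee_pos: [0.4922, 0.008, 0.1262]
eef_rot: [0.491, 0.509, -0.492, 0.509]
ft_force: [-0.0, 0.7, -0.4]
width: 0.0664
```

```bash
python3 - <<'E'
from h import *
plan((.4386,-.2931,.12),(.4386,-.2931,.01),yawx=.060)
import pickle
c=r.calibration("wrist");pickle.dump(c,open("c10.pkl","wb"))
im=r.camera("wrist"); crop(im,100,50,450,300,2.2,"w10")
E
```

```text
t 10.25 ee [0.4922 0.008  0.1262] w 0.06636600445152209 F [-0.0454  0.7018 -0.3793] toolx [-0.0007 -0.0011 -1.    ] tooly yaw deg 2.0084279592968004
(0.4386, -0.2931, 0.12) -> [ 0.65 -6.42 29.9 ]
(0.4386, -0.2931, 0.01) -> [11.65 -6.41 29.89]
world dyaw 1.4293188114881445 twist units -0.2858637622976289 (tool x down)
```

View pics/w10.png

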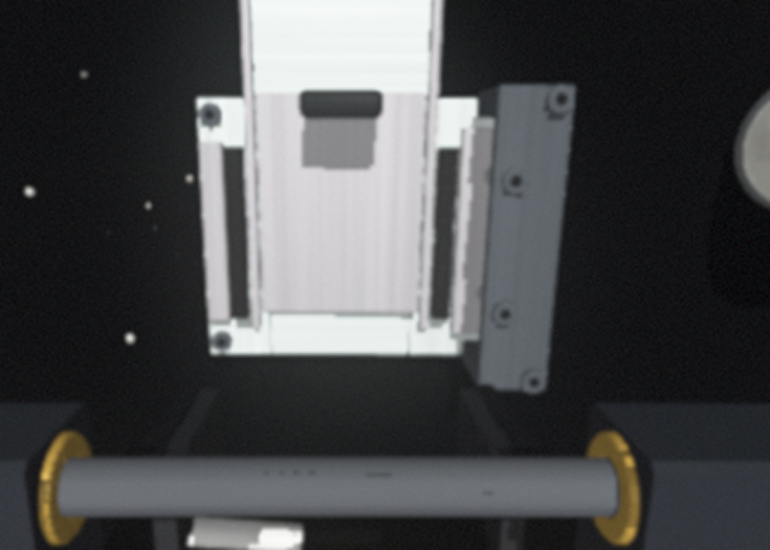

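```bash
python3 - <<'E'
from h import *
import pickle
c=pickle.load(open("c10.pkl","rb"))
T=lambda l:[(100+a/2.2-.3,50+b/2.2-.3) for a,b in l]
P=[(-82,58,16),(-82,-58,16),(66,60,56),(66,-60,56),(46,26,59),(46,-26,59)]
obs=T([(197,98),(212,355),(575,85),(548,388),(516,180),(505,314)])
p,e=fitpose([(c,P,obs)],[.507,.04,0.02])
print(p,e)
def W(x,y,z): 
    cs,sn=np.cos(p[2]),np.sin(p[2]); return (p[0]+(cs*x-sn*y)/1e3,p[1]+(sn*x+cs*y)/1e3,z/1e3)
for q in [(38,60,56),(38,-60,56),(38,60,50),(38,-60,50),(-36,49,51),(-4,49,51),(-36,59,51),(-36,49,21)]:
    uv=proj(c,W(*q))[0]; print(q,(uv[0]-100+.3)*2.2,(uv[1]-50+.3)*2.2)
# tab position as measured -> fixture
c2=pickle.load(open("c2.pkl","rb"))
T2=lambda l:[(130+a/2.6-.3,0+b/2.6-.3) for a,b in l]
p,e=fitpose([(c,P,obs),(c2,P,T2([(235,311),(244,520),(535,304),(519,543),(488,377),(484,482)]))],[.507,.04,0.02])
print(p,e)
E
```

```text
[0.5115 0.0422 0.0398] [[-1.5831 -0.0229]
 [-0.6387  0.4394]
 [ 0.8953 -1.0577]
 [-0.2931  1.2402]
 [ 0.1801  0.013 ]
 [ 0.7057  0.0528]]
(38, 60, 56) 499.31097751187235 83.5090502889523
(38, -60, 56) 479.8535829278703 390.91343972635167
(38, 60, 50) 495.36985351382555 84.88553450779924
(38, -60, 50) 476.81976557499553 385.51382386106695
(-36, 49, 51) 297.06860958585355 117.28885139201797
(-4, 49, 51) 382.1110829444975 116.87194143180812
(-36, 59, 51) 296.41840100388623 88.86806462301136
(-36, 49, 21) 301.59826459892435 119.661717197596
[0.5114 0.042  0.0381] [[-1.5646  0.0203]
 [-0.8095  0.4743]
 [ 0.8788 -0.6703]
 [-0.5231  1.5331]
 [ 0.1079  0.33  ]
 [ 0.5391  0.3335]
 [-0.46   -0.1656]
 [-0.2085  0.0724]
 [-0.0876 -0.3806]
 [ 0.1859 -0.3046]
 [ 0.9002 -0.1165]
 [ 0.4795 -0.4727]]
```

Emit:
{"op": "drive_tool", "data": {
  "motion": [
    [0.5,-6.4,29.9,-0.28],
    [0.5,-6.4,29.9,-0.28],
    [0.5,-6.4,29.9,-0.28],
    [0.5,-6.4,29.9,-0.28],
    [0.5,-6.4,29.9,-0.28],
    [0.5,-6.4,29.9,-0.28],
    [0.5,-6.4,29.9,-0.28],
    [0.5,-6.4,29.9,-0.28],
    [0.5,-6.4,29.9,-0.28],
    [0.5,-6.4,29.9,-0.28],
    [0.5,-6.4,29.9,-0.28]
  ]
}}

```text
time: 11.22
ee_pos: [0.4415, -0.2882, 0.1212]
eef_rot: [0.483, 0.517, -0.483, 0.516]
ft_force: [-0.2, 0.3, 0.7]
width: 0.0664
```

```bash
python3 - <<'E'
from h import *
plan((.4386,-.2931,.06),(.4386,-.2931,.01),yawx=.060)
im=r.camera("wrist"); cv2.imwrite("pics/w11.png",im[:,:,::-1])
E
```

```text
t 11.2167 ee [ 0.4415 -0.2882  0.1212] w 0.06638717745194639 F [-0.163   0.2577  0.6976] toolx [ 0.     0.001 -1.   ] tooly yaw deg 3.8708499914604104
(0.4386, -0.2931, 0.06) -> [ 6.12 -0.33  0.48]
(0.4386, -0.2931, 0.01) -> [11.12 -0.33  0.48]
world dyaw -0.433103220675477 twist units 0.0866206441350954 (tool x down)
```

View pics/w11.png

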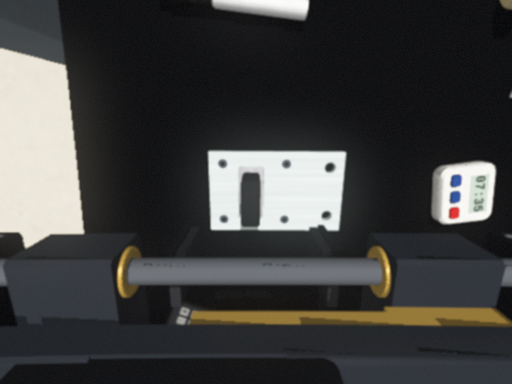

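Emit:
{"op": "drive_tool", "data": {
  "motion": [
    [3,-0.3,0.4,0.05],
    [6,-0.3,0.4,0.05],
    [8.5,-0.3,0.4,0.05],
    [9.5,-0.3,0.4,0.05],
    [10.2,-0.3,0.4,0.05],
    [10.2,-0.3,0.4,0.05],
    [10.2,-0.3,0.4,0.05]
  ]
}}

```text
time: 11.85
ee_pos: [0.4388, -0.2945, 0.0204]
eef_rot: [0.485, 0.515, -0.484, 0.516]
ft_force: [0.4, 0.1, 0.6]
width: 0.0669
```

```bash
python3 - <<'E'
from h import *
im=r.camera("wrist"); crop(im,130,120,390,330,3,"w12")
plan((.4386,-.2931,.01),yawx=.060)
E
```

```text
t 11.9 ee [ 0.439  -0.2949  0.0208] w 0.06634048995189676 F [-0.3801  0.0975  0.3404] toolx [ 0.0017 -0.0012 -1.    ] tooly yaw deg 3.4922743535403056
(0.4386, -0.2931, 0.01) -> [ 1.08 -0.03 -0.18]
world dyaw -0.05452758275536951 twist units 0.010905516551073902 (tool x down)
```

View pics/w12.png

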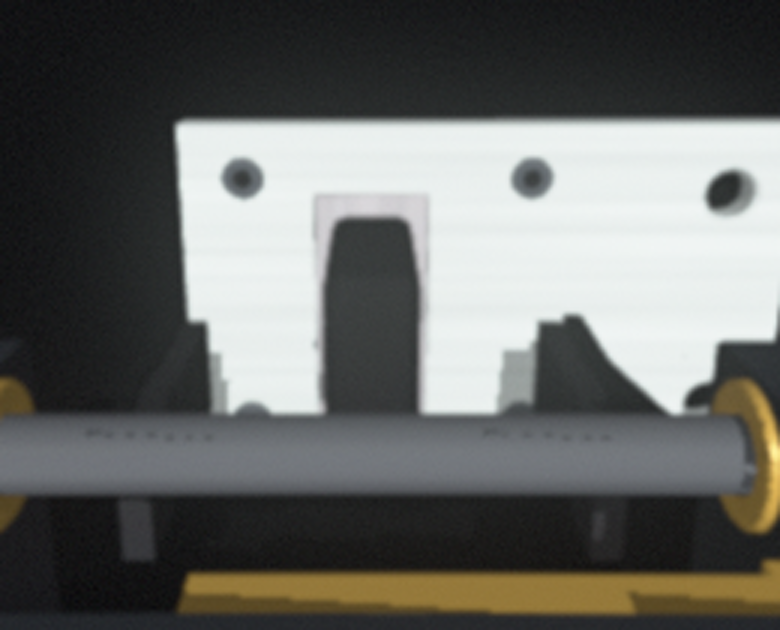

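Emit:
{"op": "drive_tool", "data": {
  "motion": [
    [0.4,0,-0.2,0],
    [0.8,0,-0.2,0],
    [0.8,0,-0.2,0],
    [0.8,0,-0.2,0]
  ]
}}

```text
time: 12.23
ee_pos: [0.4377, -0.2927, 0.0114]
eef_rot: [0.485, 0.515, -0.485, 0.515]
ft_force: [-0.5, -0.0, -0.4]
width: 0.0667
```

Emit:
{"op": "drive_tool", "data": {
  "motion": [
    [0,0,0,0],
    [0,0,0,0],
    [0,0,0,0],
    [0,0,0,0],
    [0,0,0,0],
    [0,0,0,0],
    [0,0,0,0],
    [0,0,0,0],
    [0,0,0,0]
  ],
  "grip": 255,
  "force": 55
}}

```text
time: 12.98
ee_pos: [0.4379, -0.2927, 0.0114]
eef_rot: [0.485, 0.515, -0.485, 0.515]
ft_force: [-0.2, -0.4, 0.5]
width: 0.0177
```

```bash
python3 - <<'E'
from h import *
plan(yawx=.060)
im=r.camera("wrist"); crop(im,130,80,390,330,2.4,"w13")
im=r.camera("side"); crop(im,255,130,345,220,7,"s13")
E
```

```text
t 12.9833 ee [ 0.4379 -0.2927  0.0114] w 0.01771437192431288 F [-0.2486 -0.4431  0.5404] toolx [ 0.0002 -0.0001 -1.    ] tooly yaw deg 3.4610334149124498
world dyaw -0.02328664412750925 twist units 0.00465732882550185 (tool x down)
```

View pics/w13.png

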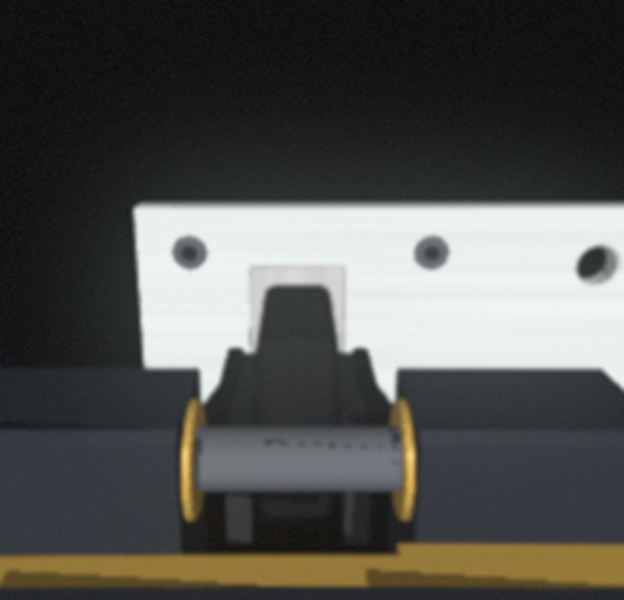

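View pics/s13.png

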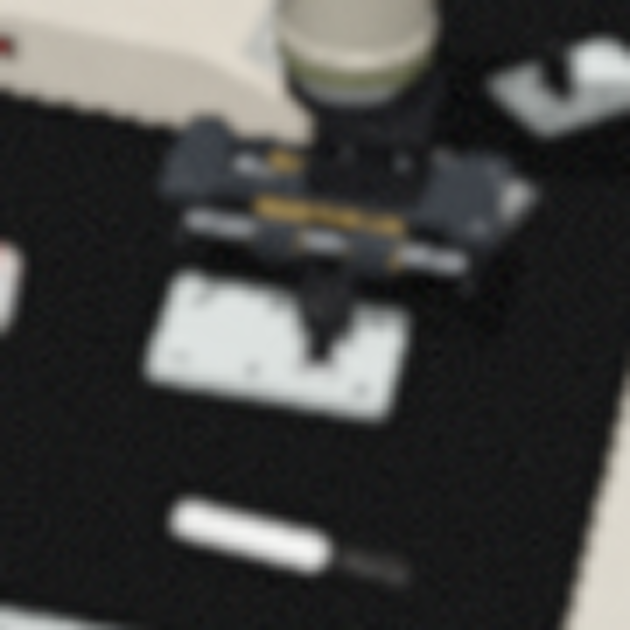

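```bash
python3 - <<'E'
from h import *
c=r.calibration("wrist")
T=lambda l:[(130+a/2.4-.3,80+b/2.4-.3) for a,b in l]
P=[(-69,42,8),(55,26,8)]
p,e=fitpose([(c,P,T([(135,205),(597,262)]))],[.4645,-.2915,0.06])
print(p,e)
# edge lines prediction
cs,sn=np.cos(p[2]),np.sin(p[2])
for x in (-69,65): print((proj(c,(p[0]+(cs*x-sn*42)/1e3,p[1]+(sn*x+cs*42)/1e3,.008))[0]-[130,80]+.3)*2.4)
s,M=tool()
ty=M[:2,1]; hx=np.array(p[:2])-.026*np.array([cs,sn]); d=s['ee_pos'][:2]-hx; print("tcp-handle along/cross plate",d@[cs,sn],d@[-sn,cs])
# targets
fp=np.array([.5114,.042,.038]); 
def W(x,y,z): 
    cs,sn=np.cos(fp[2]),np.sin(fp[2]); return np.array((fp[0]+(cs*x-sn*y)/1e3,fp[1]+(sn*x+cs*y)/1e3,z/1e3))
print("home handle",W(-35,0,0),"start ins",W(-110,0,0))
E
```

```text
[ 0.4634 -0.2898  0.0638] [[-1.4116 -0.0477]
 [ 1.4796  0.2188]]
[131.6121 204.8855]
[646.8867 202.7379]
tcp-handle along/cross plate 0.0002984008461056713 -0.001245042628649989
home handle [0.4764 0.0407 0.    ] start ins [0.4015 0.0378 0.    ]
```

Emit:
{"op": "drive_tool", "data": {
  "motion": [
    [-1,0,0,0],
    [-3,0,0,0],
    [-5.5,0,0,0],
    [-8,0,0,0],
    [-8,0,0,0],
    [-8,0,0,0]
  ]
}}

```text
time: 13.58
ee_pos: [0.4384, -0.2932, 0.093]
eef_rot: [0.485, 0.514, -0.485, 0.516]
ft_force: [-0.7, 0.7, -2.2]
width: 0.0173
```

```bash
cat >> h.py <<'E'
fp=np.array([.5114,.042,.038])
def W(x,y,z): 
    cs,sn=np.cos(fp[2]),np.sin(fp[2]); return np.array((fp[0]+(cs*x-sn*y)/1e3,fp[1]+(sn*x+cs*y)/1e3,z/1e3))
def F(p):
    d=np.array(p)[:2]-fp[:2]; cs,sn=np.cos(fp[2]),np.sin(fp[2]); return np.array([cs*d[0]+sn*d[1],-sn*d[0]+cs*d[1],p[2]])*1e3
E
python3 - <<'E'
from h import *
plan(W(-81,-.8,90),W(-81,-.8,48.4),yawx=fp[2]-.001)
E
```

```text
t 13.5833 ee [ 0.4384 -0.2932  0.093 ] w 0.01725749352477773 F [-0.7341  0.659  -2.2468] toolx [ 0.002 -0.002 -1.   ] tooly yaw deg 3.452448589185622
[0.4305 0.0381 0.09  ] -> [  0.23   1.2  -33.12]
[0.4305 0.0381 0.0484] -> [  4.39   1.19 -33.13]
world dyaw -1.3325047472015825 twist units 0.2665009494403165 (tool x down)
```

Emit:
{"op": "drive_tool", "data": {
  "motion": [
    [0,0.2,-1.5,0.1],
    [0,0.5,-4.5,0.2],
    [0,0.8,-8.5,0.27],
    [0,1.1,-12.5,0.27],
    [0,1.2,-16.5,0.27],
    [0,1.2,-20.5,0.27],
    [0,1.2,-24.5,0.27],
    [0,1.2,-28,0.27],
    [0,1.2,-31,0.27],
    [0,1.2,-32.5,0.27],
    [0,1.2,-33.1,0.27],
    [0,1.2,-33.1,0.27],
    [0,1.2,-33.1,0.27],
    [0,1.2,-33.1,0.27]
  ]
}}

```text
time: 14.75
ee_pos: [0.4296, 0.037, 0.091]
eef_rot: [0.491, 0.509, -0.491, 0.508]
ft_force: [-0.5, 0.1, -2.3]
width: 0.0178
```

```bash
python3 - <<'E'
from h import *
import pickle
c=r.calibration("wrist");s,M=tool();pickle.dump((c,s,M),open("c14.pkl","wb"))
im=r.camera("wrist"); crop(im,110,30,430,330,2,"w14")
im=r.camera("side"); crop(im,215,150,325,250,6,"s14")
plan(W(-81,-.8,48.4),yawx=fp[2]-.001); print(F(s['ee_pos']))
E
```

```text
t 14.85 ee [0.4298 0.0372 0.0911] w 0.017802912106265025 F [-0.0684 -0.7179 -1.5066] toolx [-0.0004 -0.0001 -1.    ] tooly yaw deg 1.98741681944697
[0.4305 0.0381 0.0484] -> [ 4.27  0.07 -0.09]
world dyaw 0.13252702253707582 twist units -0.026505404507415165 (tool x down)
[-81.8834  -1.9334  90.969 ]
```

View pics/w14.png

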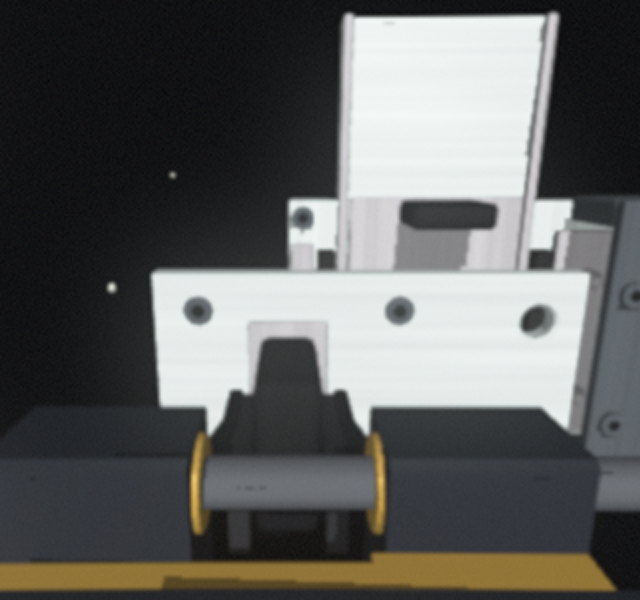

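View pics/s14.png

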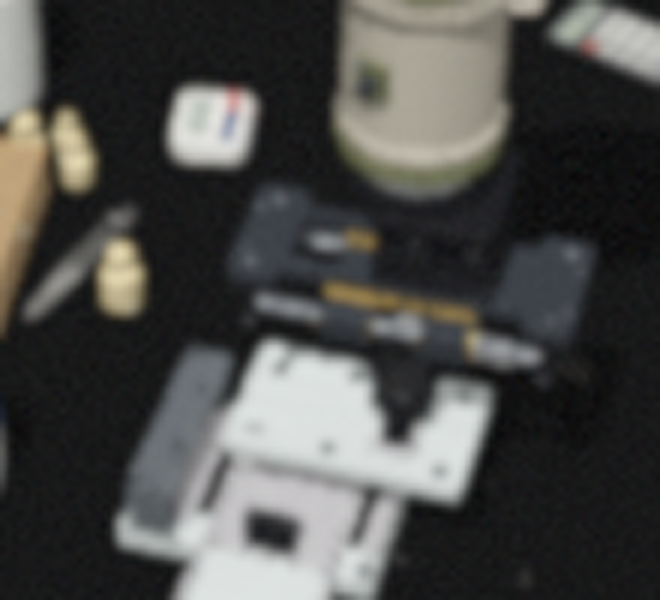

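```bash
cat > plate.py <<'E'
from h import *
def platefit(c,s,M,P,uv,free=False):
    P=np.array(P,float)/1000
    zc=s['ee_pos'][2]-.0114
    def f(p):
        Q=R.from_euler('zy',[p[2],p[4] if free else 0]).apply(P)+[p[0],p[1],p[3] if free else zc]
        return (proj(c,Q)-np.array(uv)).ravel()
    sol=least_squares(f,[s['ee_pos'][0]+.026,s['ee_pos'][1],.038,zc,0],x_scale=[.001,.001,.01,.001,.01])
    p=sol.x; h=p[:2]-.026*np.array([np.cos(p[2]),np.sin(p[2])]); d=s['ee_pos'][:2]-h
    print("pose",p,"zc",zc,"res",np.abs(f(p)).max())
    print("tcp-handle along/cross mm",d@[np.cos(p[2]),np.sin(p[2])]*1e3,d@[-np.sin(p[2]),np.cos(p[2])]*1e3,"yaw plate-tool",p[2]-np.arctan2(M[1,1],M[0,1]))
    print("origin in fixture",F([p[0],p[1],p[3]]))
E
python3 - <<'E'
from plate import *
import pickle
c,s,M=pickle.load(open("c14.pkl","rb"))
T=lambda l:[(110+a/2-.25,30+b/2-.25) for a,b in l]
P=[(-69,42,8),(69,42,8),(55,26,8),(-69,-1,8)]
uv=T([(152,271),(589,270),(536,319)])
platefit(c,s,M,P[:3],uv); platefit(c,s,M,P[:3],uv,True)
E
```

```text
pose [0.4547 0.0389 0.0361 0.0796 0.    ] zc 0.07956900447923501 res 1.9752879513085304
tcp-handle along/cross mm 0.8640180040784143 -1.0214295197082082 yaw plate-tool 0.0012898548593238204
origin in fixture [-56.7455  -0.9588  79.569 ]
pose [ 0.4549  0.0383  0.0491  0.0761 -0.0683] zc 0.07956900447923501 res 0.2479163444690755
tcp-handle along/cross mm 0.694857831591466 -0.11986893518347233 yaw plate-tool 0.014236913423553585
origin in fixture [-56.5811  -1.533   76.1064]
```

```bash
python3 - <<'E'
from plate import *
import pickle
c,s,M=pickle.load(open("c14.pkl","rb"))
T=lambda l:[(110+a/2-.25,30+b/2-.25) for a,b in l]
for th in (0,-.03,-.068,.03):
    yaw=.0361
    o=np.array([.4547,.0389,.0796])
    Q=R.from_euler('zy',[yaw,th]).apply(np.array([(-69,42,8),(69,42,8),(-69,0,8),(69,0,8),(-69,-10,8),(69,-10,8),(55,26,8)])/1e3)+o
    print(th,((proj(c,Q)-[110,30]+.25)*2).round(1).tolist())
E
python3 - <<'E'
import cv2
im=cv2.imread('pics/w14.png'); 
cv2.imwrite('pics/w14z.png',cv2.resize(im[250:450,500:640],None,fx=4,fy=3,interpolation=cv2.INTER_CUBIC))
cv2.imwrite('pics/w14y.png',cv2.resize(im[250:450,130:270],None,fx=4,fy=3,interpolation=cv2.INTER_CUBIC))
E
```

```text
0 [[147.9, 270.9], [590.3, 270.1], [156.6, 395.7], [571.9, 395.5], [158.5, 423.2], [567.9, 423.2], [538.6, 319.8]]
-0.03 [[148.8, 269.7], [592.7, 271.2], [157.3, 393.3], [574.0, 397.9], [159.2, 420.6], [570.0, 425.8], [539.9, 321.1]]
-0.068 [[150.3, 268.2], [595.6, 272.6], [158.5, 390.3], [576.6, 401.0], [160.3, 417.3], [572.5, 429.3], [541.4, 322.7]]
0.03 [[147.2, 272.1], [587.7, 269.0], [156.0, 398.1], [569.5, 393.2], [157.9, 425.8], [565.6, 420.6], [537.1, 318.6]]
```

View pics/w14z.png

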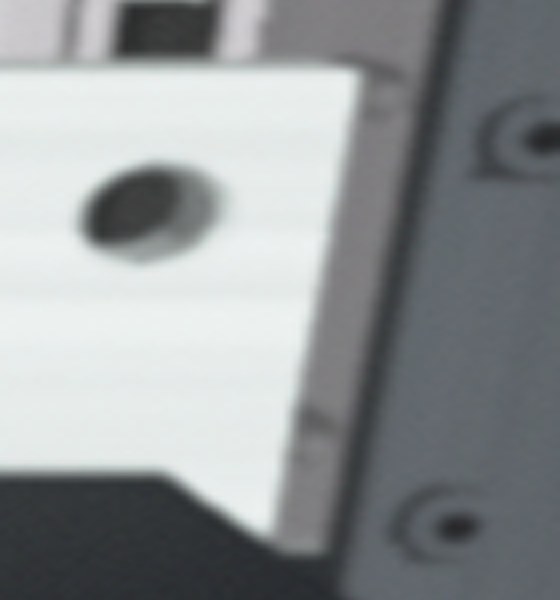

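View pics/w14y.png

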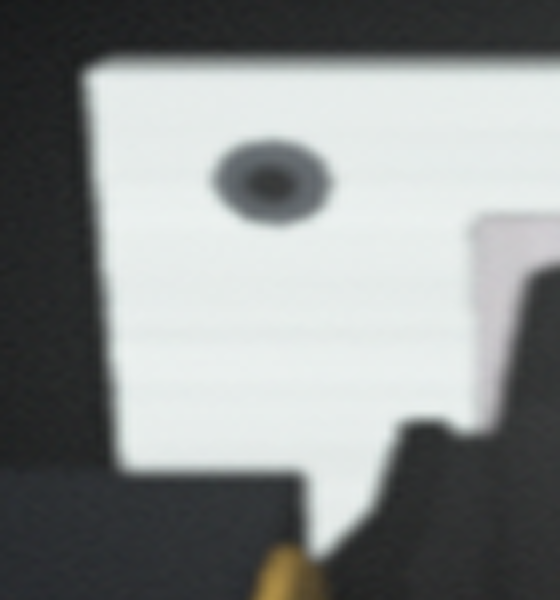

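Emit:
{"op": "drive_tool", "data": {
  "motion": [
    [1,0.07,-0.13,-0.03],
    [2,0.07,-0.13,-0.03],
    [3,0.07,-0.13,-0.03],
    [3.8,0.07,-0.13,-0.03],
    [4.2,0.07,-0.13,-0.03],
    [4.2,0.07,-0.13,-0.03],
    [4.2,0.07,-0.13,-0.03],
    [4.2,0.07,-0.13,-0.03]
  ]
}}

```text
time: 15.52
ee_pos: [0.4307, 0.0399, 0.0496]
eef_rot: [0.49, 0.51, -0.49, 0.51]
ft_force: [-0.5, 0.4, -1.5]
width: 0.0176
```

```bash
python3 - <<'E'
from plate import *
import pickle
c=r.calibration("wrist");s,M=tool();pickle.dump((c,s,M),open("c15.pkl","wb"))
im=r.camera("wrist"); crop(im,110,30,430,330,2,"w15")
im=r.camera("side"); crop(im,215,170,315,260,7,"s15")
plan(W(-81,-.6,48.4),W(-60,-.6,48.4),W(-35,-.6,48.4),yawx=fp[2]-.001); print(F(s['ee_pos']))
E
```

```text
t 15.6167 ee [0.4308 0.0398 0.0497] w 0.018216397052232432 F [ 0.1279 -0.6307 -2.2064] toolx [ 0.0008 -0.0003 -1.    ] tooly yaw deg 2.2613179531791516
[0.4305 0.0383 0.0484] -> [ 0.13 -0.04  0.14]
[0.4515 0.0391 0.0484] -> [0.14 2.06 0.15]
[0.4764 0.0401 0.0484] -> [0.14 4.56 0.15]
world dyaw -0.14137411119510546 twist units 0.028274822239021093 (tool x down)
[-80.7272   0.9498  49.5862]
```

View pics/w15.png

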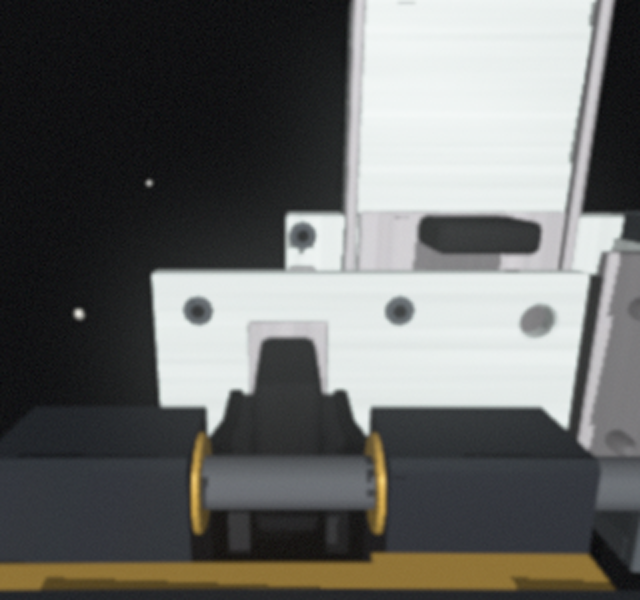

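View pics/s15.png

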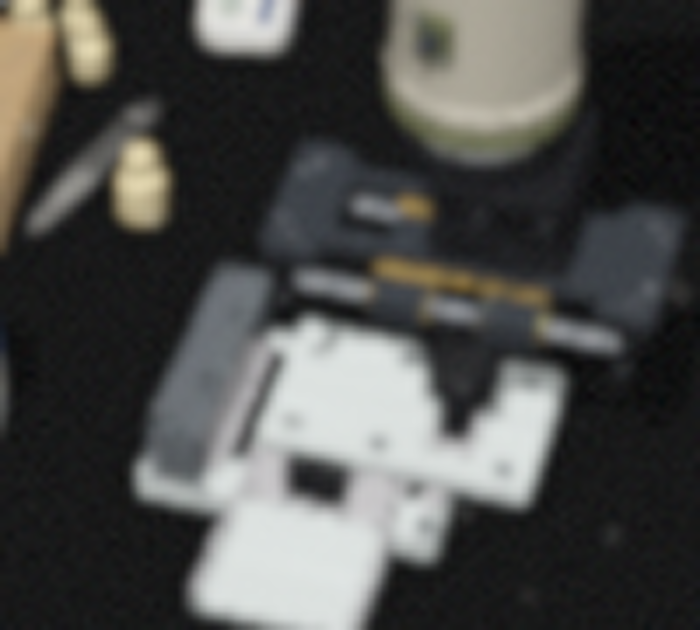

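```bash
python3 - <<'E'
from plate import *
import pickle
c,s,M=pickle.load(open("c15.pkl","rb"))
T=lambda a,b:(110+a/2-.25,30+b/2-.25)
print("deck corner fix", F(onplane(c,*T(286,213),.016)), "exp -82 58")
for q in [(419,218),(541,218),(425,253),(541,253)]: print("tab",F(onplane(c,*T(*q),.051)))
print("plate edge L/R",F(onplane(c,*T(152,272),s['ee_pos'][2]-.0034)),F(onplane(c,*T(588,272),s['ee_pos'][2]-.0034)), "hole",F(onplane(c,*T(538,320.5),s['ee_pos'][2]-.0034)))
print(F(s['ee_pos']))
E
```

```text
deck corner fix [-81.5434  59.4872  16.    ] exp -82 58
tab [-41.9495  60.681   51.    ]
tab [-5.9323 60.6209 51.    ]
tab [-39.4474  50.2864  51.    ]
tab [-4.6191 50.2577 51.    ]
plate edge L/R [-123.4613   43.5143   46.1862] [12.7777 43.612  46.1862] hole [-0.7493 27.9461 46.1862]
[-80.7272   0.9498  49.5862]
```

Emit:
{"op": "drive_tool", "data": {
  "motion": [
    [0,0.3,0.03,0],
    [0,0.8,0.03,0],
    [0,1.4,0.03,0],
    [0,2.0,0.03,0],
    [0,2.6,0.03,0],
    [0,3.2,0.03,0],
    [0,3.7,0.03,0],
    [0,4.1,0.03,0],
    [0,4.4,0.03,0],
    [0,4.6,0.03,0],
    [0,4.6,0.03,0],
    [0,4.6,0.03,0]
  ]
}}

```text
time: 16.62
ee_pos: [0.4762, 0.0413, 0.0493]
eef_rot: [0.49, 0.51, -0.49, 0.51]
ft_force: [-0.8, 1.0, -1.6]
width: 0.0174
```

```bash
python3 - <<'E'
from plate import *
import pickle
c=r.calibration("wrist");s,M=tool();pickle.dump((c,s,M),open("c16.pkl","wb"))
im=r.camera("wrist"); crop(im,110,30,430,330,2,"w16")
plan(yawx=fp[2]); print(F(s['ee_pos']))
E
```

```text
t 16.6667 ee [0.4762 0.0413 0.0493] w 0.017518558661848916 F [ 0.2054  0.4648 -1.7417] toolx [-0.0002 -0.0002 -1.    ] tooly yaw deg 2.259876742333346
world dyaw -0.08263712083622465 twist units 0.016527424167244932 (tool x down)
[-35.1529   0.6589  49.2562]
```

View pics/w16.png

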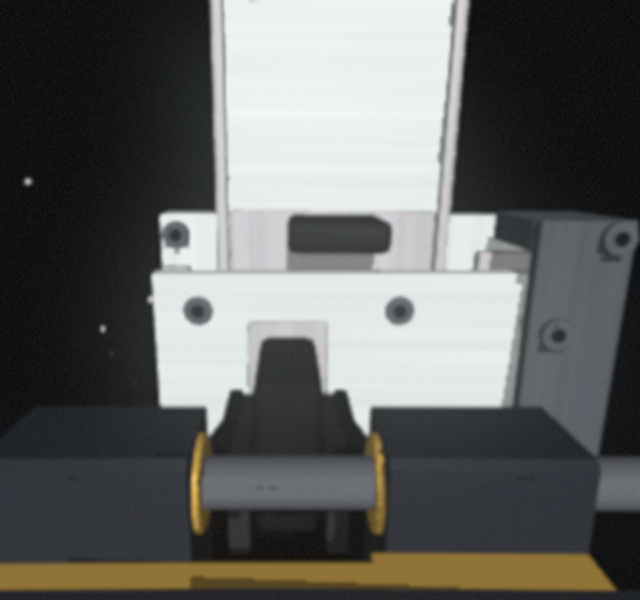

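```bash
python3 - <<'E'
from plate import *
import pickle
c,s,M=pickle.load(open("c16.pkl","rb"))
T=lambda a,b:(110+a/2-.25,30+b/2-.25)
print("deck corner", F(onplane(c,*T(161,212),.016)), "exp -82 58")
print("screw",F(onplane(c,*T(557,335),.059)),"exp 46 26")
print("bridge back corner",F(onplane(c,*T(637,220),.056)),F(onplane(c,*T(541,221),.056)),"exp 66 60; 38 60")
for q in [(289,217),(390,217),(291,253),(390,253)]: print("tab",F(onplane(c,*T(*q),.051)), "exp -36/-4, 59/49")
z=s['ee_pos'][2]-.0034
print("plate edge L",F(onplane(c,*T(152.5,272),z)))
E
```

```text
deck corner [-80.3966  59.438   16.    ] exp -82 58
screw [45.0668 26.6674 59.    ] exp 46 26
bridge back corner [64.5959 60.1129 56.    ] [37.4446 59.9215 56.    ] exp 66 60; 38 60
tab [-34.9796  60.683   51.    ] exp -36/-4, 59/49
tab [-5.033  60.7036 51.    ] exp -36/-4, 59/49
tab [-34.3531  50.0069  51.    ] exp -36/-4, 59/49
tab [-4.4755 50.0342 51.    ] exp -36/-4, 59/49
plate edge L [-77.7214  43.2108  45.8562]
```

Emit:
{"op": "drive_tool", "data": {
  "motion": [
    [0.2,0,0,0],
    [0.4,0,0,0],
    [0.6,0,0,0],
    [0.75,0,0,0],
    [0.9,0,0,0],
    [0.9,0,0,0]
  ]
}}

```text
time: 17.17
ee_pos: [0.4762, 0.0412, 0.04]
eef_rot: [0.49, 0.51, -0.49, 0.51]
ft_force: [0.2, 0.5, -2.6]
width: 0.0175
```

Emit:
{"op": "drive_tool", "data": {
  "motion": [
    [0.2,0,0,0],
    [0.35,0,0,0],
    [0.5,0,0,0],
    [0.5,0,0,0]
  ]
}}

```text
time: 17.5
ee_pos: [0.4765, 0.0413, 0.0354]
eef_rot: [0.49, 0.51, -0.49, 0.51]
ft_force: [-2.0, -0.4, 5.5]
width: 0.0175
```

Emit:
{"op": "drive_tool", "data": {
  "motion": [
    [0.1,0,0,0],
    [0.2,0,0,0],
    [0.3,0,0,0],
    [0.3,0,0,0],
    [0.3,0,0,0]
  ]
}}

```text
time: 17.92
ee_pos: [0.4766, 0.0412, 0.0333]
eef_rot: [0.49, 0.51, -0.49, 0.51]
ft_force: [-7.7, -1.5, 17.1]
width: 0.0173
```

```bash
python3 - <<'E'
from plate import *
plan(yawx=fp[2])
im=r.camera("wrist"); crop(im,110,30,430,330,2,"w17")
im=r.camera("side"); crop(im,215,170,315,260,7,"s17")
E
```

```text
t 17.9167 ee [0.4766 0.0412 0.0333] w 0.017341132505746145 F [-7.6528 -1.5407 17.0602] toolx [ 0.     -0.0009 -1.    ] tooly yaw deg 2.255756930533723
world dyaw -0.0785173090365987 twist units 0.01570346180731974 (tool x down)
```

View pics/w17.png

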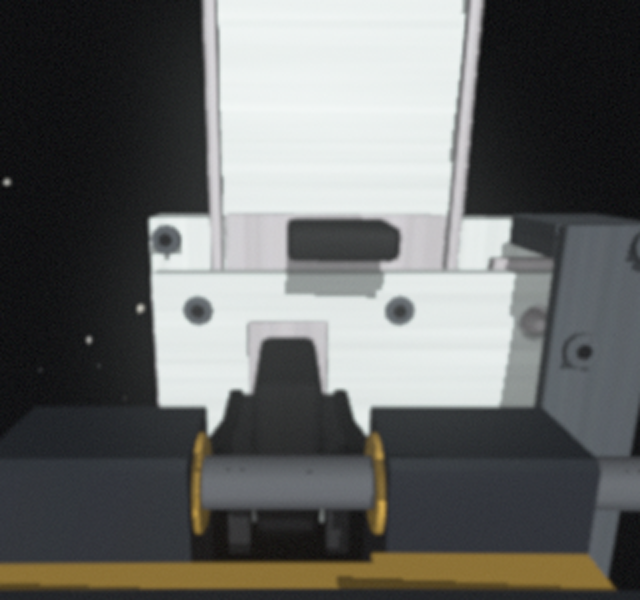

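View pics/s17.png

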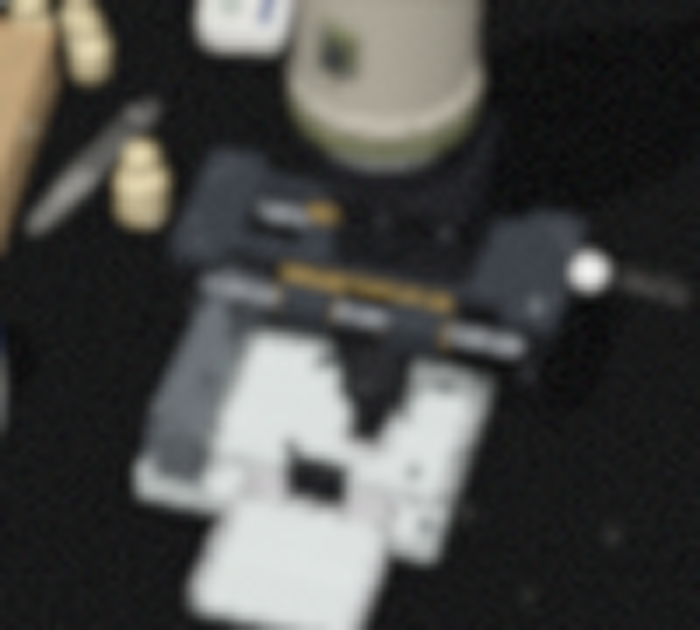

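Emit:
{"op": "drive_tool", "data": {
  "motion": [
    [0.08,-0.05,0,0],
    [0.15,-0.1,0,0],
    [0.15,-0.1,0,0],
    [0.15,-0.1,0,0],
    [0.15,-0.1,0,0]
  ]
}}

```text
time: 18.43
ee_pos: [0.4766, 0.0412, 0.0333]
eef_rot: [0.49, 0.509, -0.49, 0.511]
ft_force: [-11.6, -2.1, 33.6]
width: 0.0176
```

Emit:
{"op": "drive_tool", "data": {
  "motion": [
    [-0.08,0,0,0],
    [-0.08,0,0,0],
    [-0.08,0,0,0],
    [-0.08,0,0,0],
    [-0.08,0,0,0]
  ]
}}

```text
time: 18.85
ee_pos: [0.4766, 0.0412, 0.0333]
eef_rot: [0.49, 0.509, -0.49, 0.51]
ft_force: [-6.1, -1.7, 21.6]
width: 0.018
```

```bash
python3 - <<'E'
from plate import *
plan(yawx=fp[2]); s,M=tool(); print(s['torque'],F(s['ee_pos']))
c=r.calibration("wrist")
im=r.camera("wrist"); crop(im,170,120,410,260,3.3,"w18")
T=lambda a,b:(110+a/2-.25,30+b/2-.25)
print("screw from w17",F(onplane(c,*T(583,351),.059)),"hole55,26",F(onplane(c,*T(533,321),.030)))
E
```

```text
t 18.85 ee [0.4766 0.0412 0.0333] w 0.018047694882490528 F [-6.1451 -1.7115 21.5867] toolx [ 0.002  -0.0009 -1.    ] tooly yaw deg 2.247892572906664
world dyaw -0.0706529514095422 twist units 0.01413059028190844 (tool x down)
[-0.2953  1.3886 -0.0195] [-34.8084   0.5535  33.2841]
screw from w17 [45.161  26.7118 59.    ] hole55,26 [43.5622 27.3924 30.    ]
```

View pics/w18.png

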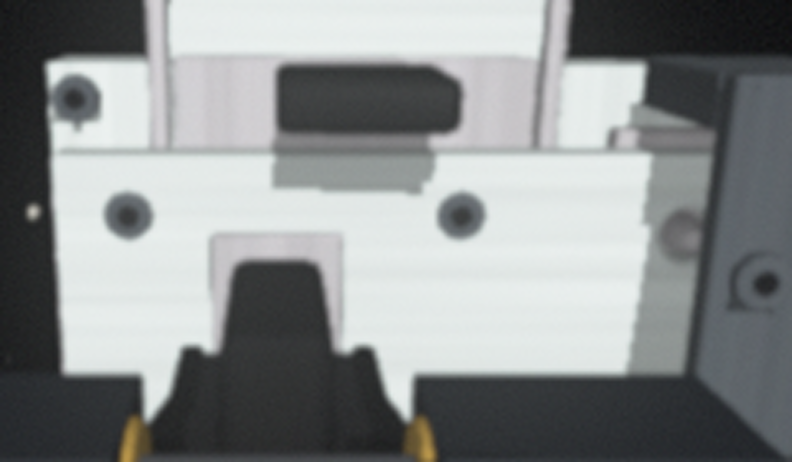

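```bash
python3 - <<'E'
from h import *
im=r.camera("top"); cv2.imwrite("pics/top_end.png",cv2.resize(im[:,:,::-1],(800,600))); plan()
E
```

```text
t 18.95 ee [0.4766 0.0412 0.0333] w 0.017697735014705795 F [-6.5229 -1.172  21.8608] toolx [ 0.002  -0.0009 -1.    ] tooly yaw deg 2.248383102996126
```

View pics/top_end.png

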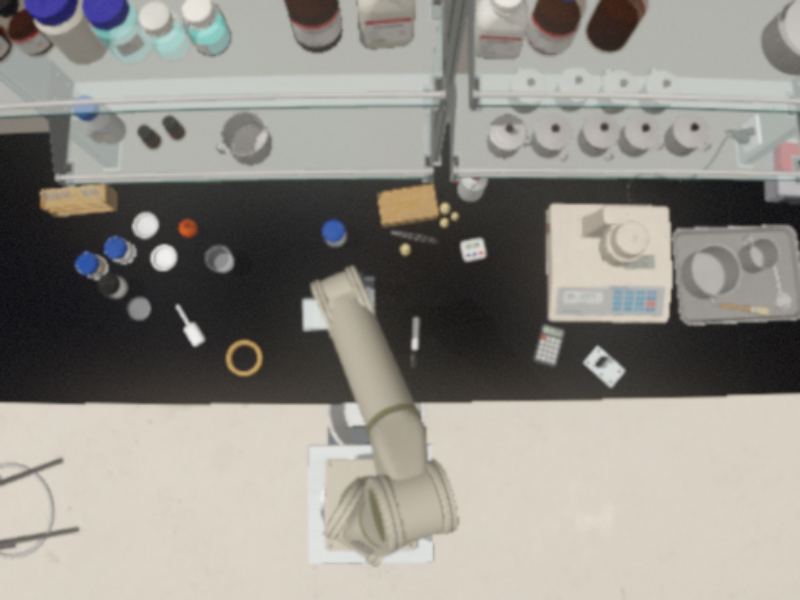

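The top view shows everything else on the bench unmoved: marker (415,335), timer (473,249), jar (334,233), tape (244,358), small plate (604,366). The pose and push are steady, so I'm handing the job in.

```bash
python3 - <<'E'
from bench import r
print(r.close_job())
E
```

```text
the job is handed in; nothing more can be done
None
```

The cover is shut, and the larger clamp plate is on its pins and pressed fully home. I handed the job in at about 19 s with the arm still gripping the handle and pushing down.

**What I did**
- **First try failed:** pushing the cover's tab with closed fingers at the stated tip depth passed over it without touching. The tips sit roughly 1–2 cm higher than the description says.
- **Cover:** I went lower and gripped the tab (31.6 mm opening against the tab's 32 mm). I then slid the cover shut until it met its stop with about 10 N.
- **Plate:** I gripped the handle, carried the plate level under the bridge, lowered it over the pins and pressed it down.

**Last checks**
- **Cover:** in the wrist picture after release, the tab is where a shut cover should put it.
- **Plate height:** its underside works out at fixture z 21.9 mm, against 22 mm for home. It didn't drop further when I raised the push to about 34 N, so it is on the hard stops.
- **Final push and grip:** the push is steady at about 22 N, more than the 10 N the seals need. The opening of 17.7 mm matches the 18 mm handle.
- **Pins:** the one hole I can see looks filled by its pin; the other is out of view.
- **Bystanders:** all those in view stand where they began in the top picture.

**Small disagreements**
- A sideways force of about 6 N stays on the tool, so the plate is probably resting lightly against the pins.
- The wrist-camera positions differ by 1–2 mm depending on the feature measured.

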